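# Trace a specimen case's lid joint with a stylus

### The job

Check the hatch joint of the specimen case: take the stylus from its stand and, holding it upright with its tip down in the channel between hatch and lid, guide it slowly and steadily (a few centimetres per second) along the whole L-shaped joint, from the channel's open end beside the round latch, round the corner, to its other open end beside the square lug. Then stand the used stylus tip-down in the steel beaker, lowering it in rather than dropping it, and leave the beaker standing and everything else where it was.

Things in the scene. Friction and masses are not known exactly. Their poses are not given: they have to be found in the camera images.
- case: Flat pale-grey case fixed to the table, 180 x 180 mm, top 40 mm up. Origin: centre of its underside; at yaw 0 +x points away from the robot, +y to its left. A hatch fills its top's -x, -y corner. Joint between hatch and lid: L-shaped dark-floored channel 12 mm wide, 6 mm deep, floor 34 mm above the table; runs from the -x edge along y +20 mm to x +30 mm, then along x +30 mm to the -y edge.
- joint_start (a point): Point on the channel's floor and centre line, 10 mm inside the case's edge at the first open end, by a round steel latch on the hatch (22 mm across, 7 mm high). Case frame x -80, y +20, z 34 mm.
- joint_corner (a point): Point on the channel's floor where the two centre lines meet, at the corner (case frame x +30, y +20, z 34 mm).
- joint_end (a point): Point on the channel's floor and centre line, 10 mm inside the case's edge at the last open end, by a square steel lug on the hatch (30 x 26 mm, 6 mm high). Case frame x +30, y -80, z 34 mm.
- stylus: Rigid stylus 160 mm long, 50 to 100 g: lower 60 mm a round steel shank 12 mm thick, its last 20 mm 6 mm thick with a rounded tip; upper 100 mm a dark square handle 22 x 22 mm. Origin at the tip, z up the handle, x and y square to its faces. At first it stands upright in its stand, the handle resting on the stand's top: tip 6 mm, handle 66 to 166 mm above the table.
- stylus_tip (a point): The stylus's tip, its lowest point when upright.
- stylus_handle (a point): Point on the stylus's axis inside the handle, 125 mm from the tip: a good place to grip.
- stand: White block fixed to the table, 64 x 64 mm, 66 mm high (its foot 74 x 74 mm), with one 17 mm vertical hole in its middle, in which the stylus stands loosely. Origin: centre of its underside.
- beaker: Open round steel beaker, loose, about 0.35 kg, 56 mm outside, 50 mm inside, 80 mm high, its inner floor 6 mm above its underside. Origin: centre of its underside, z up. The stylus may lean on its rim. It and the stand may stand on either side of the case.
- cassette_tray: Loose bystander: grey tray 85 x 150 mm, 10 mm high, with six white test cassettes. Origin: centre of its underside.
- marker: Loose bystander: marker pen lying down, 130 mm long, 20 mm thick. Origin: under its middle.
- tube_rack: Loose bystander: white carton rack 75 x 110 x 55 mm with tubes, 108 mm high over all. Origin: centre of its underside.
- gel_bottle: Loose bystander: pump bottle of hand gel, 72 mm across, 151 mm high. Origin: centre of its underside.
- swab_jar: Loose bystander: closed jar 68 mm across, 85 mm high. Origin: centre of its underside.
- glove_box: Loose bystander: carton of gloves 120 x 230 x 85 mm. Origin: centre of its underside.
Things that resemble listed ones, but are neither listed nor needed, are in the scene too. What is shaped like the stylus but blue is not meant. What is shaped like the beaker but red is not meant.

How it is judged (in metres and radians):
On the way, in this order (a step that is already met when the one before it is completed fails the run):
1. stylus upright, tip down in the joint on the first leg, 15 mm from the near edge (+-10 mm) (x of stylus_tip in the frame of case between -0.085 and -0.065 m and y of stylus_tip in the frame of case between 0.012 and 0.028 m and z of stylus_tip in the frame of case between 0.028 and 0.038 m and angle between stylus's own z axis and vertical below 0.6 rad), for 0.15 s.
2. stylus upright, tip down in the joint on the first leg, 41 mm from the near edge (+-10 mm) (x of stylus_tip in the frame of case between -0.059 and -0.039 m and y of stylus_tip in the frame of case between 0.012 and 0.028 m and z of stylus_tip in the frame of case between 0.028 and 0.038 m and angle between stylus's own z axis and vertical below 0.6 rad), for 0.15 s.
3. stylus upright, tip down in the joint on the first leg, 67 mm from the near edge (+-10 mm) (x of stylus_tip in the frame of case between -0.033 and -0.013 m and y of stylus_tip in the frame of case between 0.012 and 0.028 m and z of stylus_tip in the frame of case between 0.028 and 0.038 m and angle between stylus's own z axis and vertical below 0.6 rad), for 0.15 s.
4. stylus upright, tip down in the joint on the first leg, 93 mm from the near edge (+-10 mm) (x of stylus_tip in the frame of case between -0.007 and 0.013 m and y of stylus_tip in the frame of case between 0.012 and 0.028 m and z of stylus_tip in the frame of case between 0.028 and 0.038 m and angle between stylus's own z axis and vertical below 0.6 rad), for 0.15 s.
5. stylus upright, tip down in the joint at the corner (x of stylus_tip in the frame of case between 0.02 and 0.04 m and y of stylus_tip in the frame of case between 0.011 and 0.03 m and z of stylus_tip in the frame of case between 0.028 and 0.038 m and angle between stylus's own z axis and vertical below 0.6 rad), for 0.15 s.
6. stylus upright, tip down in the joint on the second leg, 25 mm past the corner (+-10 mm) (x of stylus_tip in the frame of case between 0.022 and 0.038 m and y of stylus_tip in the frame of case between -0.015 and 0.005 m and z of stylus_tip in the frame of case between 0.028 and 0.038 m and angle between stylus's own z axis and vertical below 0.6 rad), for 0.15 s.
7. stylus upright, tip down in the joint on the second leg, 50 mm past the corner (+-10 mm) (x of stylus_tip in the frame of case between 0.022 and 0.038 m and y of stylus_tip in the frame of case between -0.04 and -0.02 m and z of stylus_tip in the frame of case between 0.028 and 0.038 m and angle between stylus's own z axis and vertical below 0.6 rad), for 0.15 s.
8. stylus upright, tip down in the joint on the second leg, 75 mm past the corner (+-10 mm) (x of stylus_tip in the frame of case between 0.022 and 0.038 m and y of stylus_tip in the frame of case between -0.065 and -0.045 m and z of stylus_tip in the frame of case between 0.028 and 0.038 m and angle between stylus's own z axis and vertical below 0.6 rad), for 0.15 s.
9. stylus upright, tip down in the joint on the second leg, 98 mm past the corner (+-10 mm) (x of stylus_tip in the frame of case between 0.022 and 0.038 m and y of stylus_tip in the frame of case between -0.088 and -0.068 m and z of stylus_tip in the frame of case between 0.028 and 0.038 m and angle between stylus's own z axis and vertical below 0.6 rad), for 0.15 s.
At the end, for the whole second after the job is handed in: The stylus stands at rest in the beaker, tip down: tip within the beaker's inside and less than 20 mm above the beaker's underside, leaning less than 34 degrees; the beaker stands upright (within 6 degrees) on the table, within 50 mm of where it started (horizontal distance between stylus_tip and beaker below 0.026 m and z of stylus_tip in the frame of beaker below 0.02 m and angle between stylus's own z axis and vertical below 0.6 rad and angle between beaker's own z axis and vertical below 0.1 rad and height (world z) of beaker below 0.01 m and distance of beaker from where it was at the start of the episode below 0.05 m and linear speed of each of stylus, beaker below 0.03 m/s); the robot touches nothing.
It fails at once if the stylus is dropped into the beaker (tip inside it, faster than 0.8 m/s) (horizontal distance between stylus_tip and beaker below 0.03 m and z of stylus_tip in the frame of beaker below 0.06 m and linear speed of stylus above 0.8 m/s).
It fails at once if a bystander is pushed more than 30 mm (distance of any of cassette_tray, marker, tube_rack, gel_bottle, swab_jar, glove_box from where it was at the start of the episode above 0.03 m).
It also fails if it takes over 69 s, if anything falls off the work surface, if the arm or the gripper's body presses on something with over 40 N, if the wrist force passes 120 N, or if a joint passes its speed limit or range.

### The arm

A 6-joint arm with a two-finger parallel gripper is mounted at the origin on the work surface. World frame = base frame: x ahead of the robot, y to its left, z up, the work surface at z = 0. Lengths are in m, angles in degrees, forces in N, time in s.
With the tool pointing down it reaches from about 0.375 to 0.9 m from the base axis. Payload 3.1 kg.
Tool frame: the origin (TCP) lies midway between the tips of the shut fingers; the grasp point (between the pads) lies bot.hold_point_z behind it (bot.hold_point_z is the distance from the TCP to the grasp point, in m); z points along the fingers, y is the direction in which the jaws open and shut (so a half turn about z gives the same grasp; the last joint's range is limited). The gripper opens to 87 mm and grips with 3 to 60 N. Pads are 19 mm wide; open, the fingers measure 117 mm over their backs; the gripper's body (75 mm by 190 mm) begins 51 mm behind the grasp point.
Start: joints at [-76.003, 30.224, 82.088, -0, 67.689, -10.227], TCP at [0.256, -0.57, 0.223] pointing down, gripper open.
Joint ranges: [-176.69, 176.69], [-43.24, 126.21], [12.49, 139.97], [-82, 262], [0, 151.66], [-163.58, 163.58]. Speed limits (degrees/s): [159.86, 159.86, 180, 180, 180, 180].

### API

Orientations are given as a 3x3 rotation matrix whose columns are the frame's x, y, z axes.
In Python, from rig import bot, vision, hand_in gives the robot as it stands. The module is installed in compiled form; this text tells all that it offers.
- The arm moves only by the shell command python3 -m handwheel 'ROWS'. ROWS is JSON, a list of rows, each an object of numbers: "hand": the gripper's target within -1 to 1 (fully open at 1, half-way at 0, shut at -1); "dx", "dy", "dz": the shift along the world's x, y, z in cm; "wx", "wy", "wz": the turn, a rotation vector about the world's x, y, z in rad. In form: [{"hand": .., "dx": .., "dy": .., "dz": .., "wx": .., "wy": .., "wz": ..}, ...]. A call has 1 to 10 rows; each row shifts and turns the commanded pose from where the row before left it; what a row does not reach is not made up. A row lasts 1/10 s, in which the tool goes at most 50 mm and 8.59 degrees, less where a joint would pass 70% of its speed; a pose out of reach is approached as far as the arm can. A call with a gripper value outside its range is refused whole. The fingers move at their own pace and stop on an object; the grip force is fixed at half the most. Time passes only in rows, so rows that do not move let the fingers close. It gives the time, the measured TCP pose, the force and the opening at its end, in the units of the state.
- bot.read_state(): the state, without advancing time (a new reading comes with each control period).
- vision.capture(name): name is "side" or "top"; returns (picture, depth): 420x560x3 uint8, red, green, blue; 420x560 float32, m along the optical axis (not along the pixel's ray), 0 where there is no reading.
- vision.get_calibration(name): a dict with "fx", "fy", "cx", "cy" (pixels), "k1" (the pictures are not rectified: a ray, as slopes to the right and down, at radius r is drawn at 1 + k1 r^2 times it, then the intrinsics apply), "rvec" (rotation vector, rad) and "tvec" (3), from world to camera coordinates, as OpenCV has them. Camera axes: x right, y down, z forward; pixel columns grow to the right and rows downward; lengths in m; the calibration is good to about 2 mm. A picture is of the moment at which its call begins. get_calibration takes no time and is no camera call.
- hand_in(): hands the job in, once; it reports no verdict.
The state is a dict: "time_s": time; "joint_positions": joint angles; "qvel": joint speeds; "tau": joint torques, N m; "position": TCP position; "tcp_rot": TCP orientation; "force": force on the tool from outside, world axes, zero at the start; "moment": the same for the moment, N m; "opening": opening from 0.0 (shut) to 1.0 (fully open).
Only numpy, scipy, OpenCV 4.12 (cv2) and the standard library are available. Lean on these libraries where they do the work, as an engineer would, in place of code of your own. Each camera call takes 0.05 s, during which the arm holds its last target.

## Working session

There is one attempt and no reset: what is moved stays moved. The work goes in short steps, Python scripts to look and compute and a shell command to move; the robot and the scene stay as the last step left them, time stands still between calls to the robot, and variables do not carry over. Pictures are saved under pics/ and viewed, and the job is handed in when it is done.

```bash
mkdir -p pics; ls; python3 - <<'E'
from rig import bot, vision
import cv2, numpy as np
print(bot.hold_point_z); s=bot.read_state(); print(s)
for n in("side","top"):
    p,d=vision.capture(n); cv2.imwrite(f"pics/{n}0.png",p[:,:,::-1]); np.save(f"pics/{n}0.npy",d)
    c=vision.get_calibration(n); print(n,c)
    R=cv2.Rodrigues(np.array(c["rvec"],float))[0]; print(-R.T@np.array(c["tvec"]).ravel(), R)
E
```

```text
pics
0.0187
{'time_s': 0.0, 'joint_positions': array([-7.60014382e+01,  3.02777349e+01,  8.21569721e+01, -7.24603218e-04,
        6.76872502e+01, -1.02272131e+01]), 'qvel': array([ 0.00752291, -0.04230319,  0.0069358 ,  0.03549656, -0.01490293,
       -0.02046411]), 'tau': array([-6.31538915e-04, -4.40046787e+01, -1.76592153e+01,  6.33846782e-02,
        5.80563443e-02, -1.47754113e-04]), 'position': array([ 0.25630372, -0.56923081,  0.22158157]), 'tcp_rot': array([[ 9.11933739e-01,  4.10337153e-01, -5.26244119e-04],
       [ 4.10337327e-01, -9.11931480e-01,  2.06250888e-03],
       [ 3.66425443e-04, -2.09680904e-03, -9.99997735e-01]]), 'force': array([ 0.05424008, -0.68453855, -0.53141986]), 'moment': array([0.06187181, 0.00487017, 0.00598181]), 'opening': 0.9973657036030056}
side {'fx': 417.0768443097908, 'fy': 417.0768443097908, 'cx': 286.40059051419587, 'cy': 211.1378396935043, 'k1': -0.07463407320240252, 'rvec': array([ 0.82831391, -2.68513123,  0.93237015]), 'tvec': array([0.49204494, 0.25136994, 1.34241823])}
[0.06614613 0.80564861 1.205793  ] [[-0.82840038 -0.56001731  0.01155066]
 [-0.44666179  0.6479959  -0.61692346]
 [ 0.33800304 -0.51621887 -0.78693839]]
top {'fx': 528.6324322571327, 'fy': 528.6324322571327, 'cx': 284.9793859558253, 'cy': 215.80653733237995, 'k1': 0.02837515248146341, 'rvec': array([ 2.17024114, -2.1861365 ,  0.08038024]), 'tvec': array([0.06268807, 0.53787197, 1.42233498])}
[0.42378645 0.05107467 1.46084539] [[-0.00706296 -0.99995764 -0.00590232]
 [-0.99682416  0.00750877 -0.07927938]
 [ 0.07932034  0.00532363 -0.99683496]]
```

View pics/top0.png

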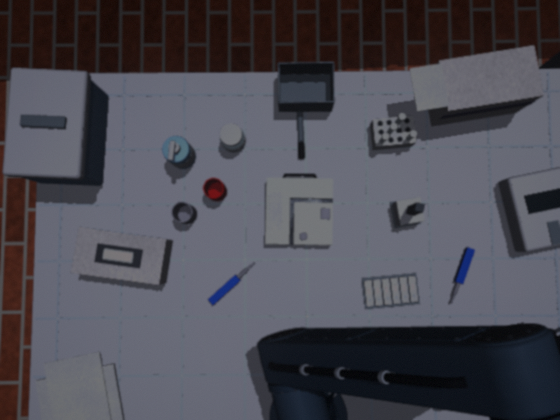

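View pics/side0.png

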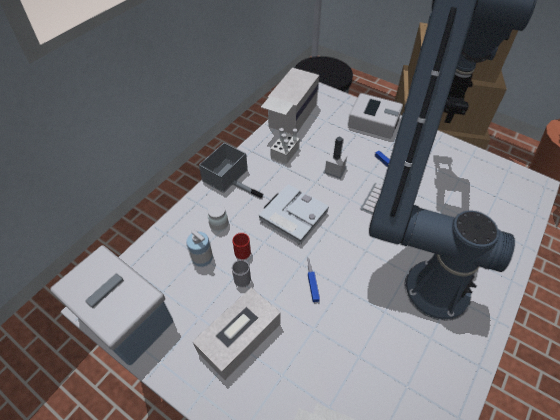

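```bash
python3 - <<'E'
import cv2, numpy as np
t=cv2.imread("pics/top0.png"); s=cv2.imread("pics/side0.png")
g=lambda im:np.clip(255*(im/255.)**0.6,0,255).astype(np.uint8)
a=cv2.resize(g(t)[170:255,255:350],None,fx=6,fy=6,interpolation=cv2.INTER_CUBIC)
cv2.imwrite("pics/c_case.png",a)
b=np.hstack([cv2.resize(g(t)[185:240,380:440],(400,366),interpolation=cv2.INTER_CUBIC),cv2.resize(g(t)[165:235,160:240],(400,366),interpolation=cv2.INTER_CUBIC)])
cv2.imwrite("pics/c_st.png",b)
b=np.hstack([cv2.resize(g(s)[125:185,315:375],(366,366),interpolation=cv2.INTER_CUBIC),cv2.resize(g(s)[225:295,215:285],(366,366),interpolation=cv2.INTER_CUBIC)])
cv2.imwrite("pics/c_st2.png",b)
E
```

```text
(no output)
```

View pics/c_case.png

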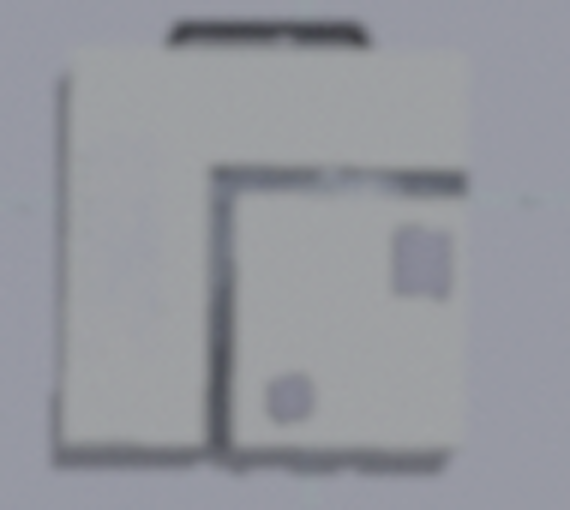

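View pics/c_st.png

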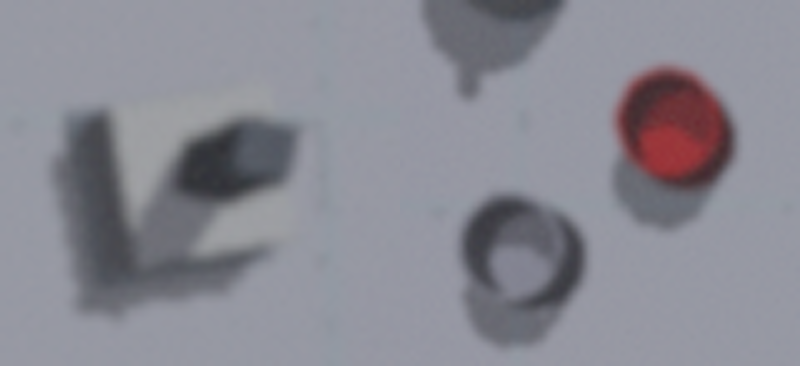

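View pics/c_st2.png

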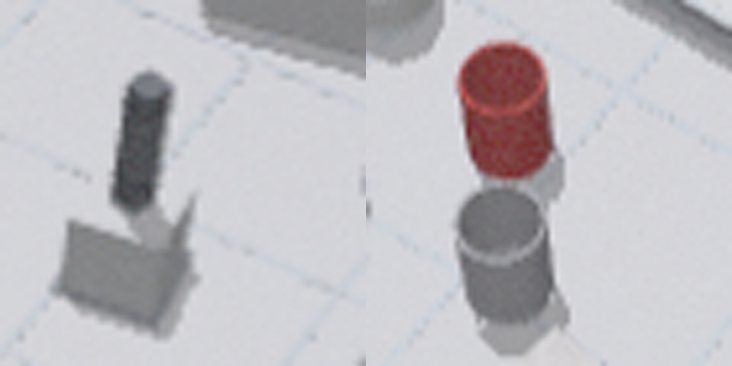

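```bash
cat > h.py <<'E'
import cv2, numpy as np
from rig import bot, vision
CAL={n:vision.get_calibration(n) for n in("side","top")}
def K(c): return np.array([[c["fx"],0,c["cx"]],[0,c["fy"],c["cy"]],[0,0,1.]])
def dist(c): return np.array([c["k1"],0,0,0,0.])
def RT(c): return cv2.Rodrigues(np.array(c["rvec"],float))[0],np.array(c["tvec"],float).ravel()
def rays(n,uv):
    c=CAL[n];R,t=RT(c); uv=np.asarray(uv,float).reshape(-1,1,2)
    p=cv2.undistortPoints(uv,K(c),dist(c)).reshape(-1,2)
    return -R.T@t, np.c_[p,np.ones(len(p))]@R   # dirs scaled so camera z =1
def plane(n,uv,z):
    o,d=rays(n,uv); s=(z-o[2])/d[:,2]; return o+d*s[:,None]
def proj(n,P):
    c=CAL[n]; return cv2.projectPoints(np.asarray(P,float).reshape(-1,1,3),np.array(c["rvec"],float),np.array(c["tvec"],float),K(c),dist(c))[0].reshape(-1,2)
def cloud(n,depth):
    h,w=depth.shape; u,v=np.meshgrid(np.arange(w),np.arange(h))
    o,d=rays(n,np.c_[u.ravel(),v.ravel()]); P=o+d*depth.reshape(-1,1); P[depth.ravel()==0]=np.nan
    return P.reshape(h,w,3)
E
python3 - <<'E'
from h import *
t=cv2.imread("pics/top0.png"); d=np.load("pics/top0.npy"); P=cloud("top",d)
# table check
print(np.nanmedian(P[320:330,150:250,2]), np.nanstd(P[320:330,150:250,2]))
Z=P[...,2]
def blob(u0,u1,v0,v1,z0,z1):
    m=np.zeros(Z.shape,np.uint8); s=(slice(v0,v1),slice(u0,u1)); m[s]=((Z[s]>z0)&(Z[s]<z1)); return m
# case top
m=cv2.morphologyEx(blob(250,345,160,260,.03,.06),cv2.MORPH_CLOSE,np.ones((9,9)))
m=cv2.morphologyEx(m,cv2.MORPH_OPEN,np.ones((7,7)))
c=max(cv2.findContours(m,0,1)[0],key=cv2.contourArea)[:,0].astype(float)
W=plane("top",c,.04)[:,:2]
r=cv2.minAreaRect((W*1000).astype(np.float32)); print("case depth rect",r, np.nanmedian(Z[m>0]))
# stand top
m=blob(375,445,180,250,.055,.085); c=max(cv2.findContours(m,0,1)[0],key=cv2.contourArea)[:,0].astype(float)
print("stand",cv2.minAreaRect((plane("top",c,.066)[:,:2]*1000).astype(np.float32)))
m=blob(375,445,180,250,.14,.19); q=P[m>0]; print("handle top",len(q),np.median(q,0),)
v,u=np.nonzero(m); print(u.min(),u.max(),v.min(),v.max()); c=np.c_[u,v].astype(float);print(plane("top",c,.166).mean(0))
# beaker
for nm,b in (("beaker",(165,200,195,235)),("red",(200,232,170,205))):
    m=blob(*b,.065,.095); v,u=np.nonzero(m); W=plane("top",np.c_[u,v].astype(float),.08)[:,:2]*1000
    print(nm,len(u),cv2.minEnclosingCircle(W.astype(np.float32)), np.median(Z[m>0]))
E
```

```text
-0.0002634681482762691 0.003188682738706279
case depth rect ((551.1006469726562, 22.2916259765625), (179.76266479492188, 180.125), 88.40052795410156) 0.03971734588381759
stand ((546.5989379882812, -271.5609130859375), (63.88627624511719, 66.24971008300781), 9.077250480651855)
handle top 112 [ 0.54603359 -0.26927982  0.16470405]
412 424 202 212
[ 0.54554093 -0.26910421  0.166     ]
beaker 115 ((546.4849853515625, 330.0732421875), 29.006162643432617) 0.0771630268731629
red 108 ((609.8641357421875, 247.3946075439453), 28.543476104736328) 0.07773477203635892
```

```bash
cat > case.py <<'E'
from h import *
def fit(n,img,d,c0=(.551,.022),yaw=-1.6):
    P=cloud(n,d); Z=P[...,2]
    g=cv2.cvtColor(img,cv2.COLOR_BGR2GRAY).astype(float)
    v,u=np.mgrid[0:420,0:560]; W=plane(n,np.c_[u.ravel(),v.ravel()].astype(float),.04)[:,:2].reshape(420,560,2)
    a=np.radians(yaw); L=(W-c0)@np.array([[np.cos(a),-np.sin(a)],[np.sin(a),np.cos(a)]])
    x,y=L[...,0],L[...,1]
    # channel = intensity-weighted darkness
    base=np.median(g[(abs(x)<.08)&(abs(y)<.08)])
    w=np.clip(base-g-6,0,None)
    out={}
    for nm,s,along,across in(("leg1",(x>-.08)&(x<.015)&(abs(y-.02)<.014),x,y),("leg2",(y>-.08)&(y<.008)&(abs(x-.03)<.014),y,x)):
        A=[];C=[]
        for lo in np.arange(-.08,.015,.01):
            k=s&(along>=lo)&(along<lo+.01)
            if w[k].sum()>20: A.append((along[k]*w[k]).sum()/w[k].sum()); C.append((across[k]*w[k]).sum()/w[k].sum())
        p=np.polyfit(A,C,1); out[nm]=p; print(n,nm,"slope deg %.2f"%np.degrees(p[0]),"offset at 0 mm %.2f"%(1000*p[1]),np.round(1000*np.array(C),1))
    for nm,s in(("latch",(abs(x+.06)<.04)&(abs(y)<.015)),("lug",(abs(x)<.02)&(abs(y+.06)<.04))): pass
    # edges from depth mask
    m=((Z>.03)&(Z<.055)&(abs(x)<.12)&(abs(y)<.12)).astype(np.uint8)
    m=cv2.morphologyEx(cv2.morphologyEx(m,cv2.MORPH_CLOSE,np.ones((9,9))),cv2.MORPH_OPEN,np.ones((7,7)))
    c=max(cv2.findContours(m,0,1)[0],key=cv2.contourArea)[:,0]
    print(n,cv2.minAreaRect((W[c[:,1],c[:,0]]*1000).astype(np.float32)))
E
python3 - <<'E'
from case import *
for n in("top","side"): fit(n,cv2.imread(f"pics/{n}0.png"),np.load(f"pics/{n}0.npy"))
from h import *
# side view: beaker, stand handle
d=np.load("pics/side0.npy"); P=cloud("side",d)
Z=P[...,2]; 
m=(Z>.07)&(Z<.09)&(np.hypot(P[...,0]-.546,P[...,1]-.33)<.04); v,u=np.nonzero(m);W=plane("side",np.c_[u,v].astype(float),.08)[:,:2]*1000
print("beaker side",len(u),cv2.minEnclosingCircle(W.astype(np.float32)))
m=(np.hypot(P[...,0]-.546,P[...,1]+.27)<.035)&(Z>.158); print("handle top side",m.sum(),np.median(P[m],0)); v,u=np.nonzero(m); print(plane("side",np.c_[u,v].astype(float),.166).mean(0))
print(np.isnan(Z[:,:]).mean())
E
```

```text
top leg1 slope deg 0.43 offset at 0 mm 18.90 [18.4 18.9 18.4 18.4 18.5 18.4 18.7 18.6 19.2 19.3]
top leg2 slope deg 0.30 offset at 0 mm 30.85 [29.9 29.9 30.7 31.8 31.3 30.6 30.8 30.5 30.5]
top ((551.1006469726562, 22.2916259765625), (179.76266479492188, 180.125), 88.40052795410156)
side leg1 slope deg -0.25 offset at 0 mm 17.90 [17.9 17.5 18.5 18.7 18.3 18.4 16.9 18.5 19.3 16.2]
side leg2 slope deg 1.96 offset at 0 mm 30.21 [28.2 28.5 28.6 27.6 28.3 28.6 29.7 31.  30.6]
side ((544.706298828125, 26.560470581054688), (187.06076049804688, 184.9006805419922), 88.64279174804688)
beaker side 86 ((541.3602294921875, 332.01239013671875), 29.600950241088867)
handle top side 33 [ 0.54235078 -0.26676525  0.16441223]
[ 0.54121477 -0.26638227  0.166     ]
0.0038477891156462585
```

```bash
python3 - <<'E'
from h import *
d=np.load("pics/top0.npy"); Z=cloud("top",d)[...,2]; t=cv2.imread("pics/top0.png")
m=np.zeros(Z.shape,np.uint8); m[180:240,390:445]=(Z[180:240,390:445]>.15)
v,u=np.nonzero(m); W=plane("top",np.c_[u,v].astype(float),.166)[:,:2]*1000
print(cv2.minAreaRect(W.astype(np.float32)))
c=t[190:230,395:430]; cv2.imwrite("pics/c_h.png",cv2.resize(c,None,fx=14,fy=14,interpolation=cv2.INTER_CUBIC)*1)
E
python3 -m handwheel '[{"hand":1,"dx":2.9,"dy":3.0,"dz":0.3,"wz":-0.027},{"hand":1,"dx":2.9,"dy":3.0,"dz":0.3,"wz":-0.027},{"hand":1,"dx":2.9,"dy":3.0,"wz":-0.027},{"hand":1,"dx":2.9,"dy":3.0,"wz":-0.027},{"hand":1,"dx":2.9,"dy":3.0,"wz":-0.027},{"hand":1,"dx":2.9,"dy":3.0,"wz":-0.027},{"hand":1,"dx":2.9,"dy":3.0,"wz":-0.027},{"hand":1,"dx":2.9,"dy":3.0,"wz":-0.027},{"hand":1,"dx":2.9,"dy":3.0,"wz":-0.027},{"hand":1,"dx":2.7,"dy":3.0,"wz":-0.022}]'
```

```text
((546.1713256835938, -270.21435546875), (24.895204544067383, 23.986326217651367), 75.33881378173828)invalid input
```

View pics/c_h.png

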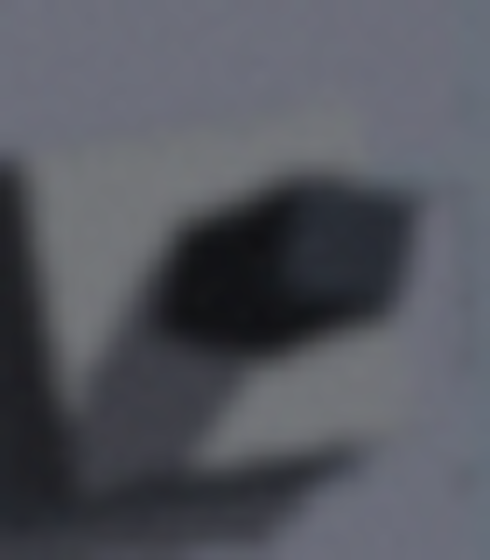

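```bash
python3 -m handwheel '[{"hand":1,"dx":2.9,"dy":3.0,"dz":0.3,"wx":0,"wy":0,"wz":-0.06},{"hand":1,"dx":2.9,"dy":3.0,"dz":0.3,"wx":0,"wy":0,"wz":-0.06},{"hand":1,"dx":2.9,"dy":3.0,"dz":0,"wx":0,"wy":0,"wz":-0.06},{"hand":1,"dx":2.9,"dy":3.0,"dz":0,"wx":0,"wy":0,"wz":-0.06},{"hand":1,"dx":2.9,"dy":3.0,"dz":0,"wx":0,"wy":0,"wz":-0.06},{"hand":1,"dx":2.9,"dy":3.0,"dz":0,"wx":0,"wy":0,"wz":-0.06},{"hand":1,"dx":2.9,"dy":3.0,"dz":0,"wx":0,"wy":0,"wz":-0.06},{"hand":1,"dx":2.9,"dy":3.0,"dz":0,"wx":0,"wy":0,"wz":-0.06},{"hand":1,"dx":2.9,"dy":3.0,"dz":0,"wx":0,"wy":0,"wz":-0.06},{"hand":1,"dx":2.7,"dy":3.0,"dz":0,"wx":0,"wy":0,"wz":-0.06}]'
```

```text
time_s: 1.1
position: [0.5454, -0.2684, 0.2281]
tcp_rot: [[0.984, -0.179, -0.001], [-0.179, -0.984, 0.0], [-0.001, -0.0, -1.0]]
force: [0.4, -0.1, -0.2]
opening: 1.003
```

```bash
cat > snap.py <<'E'
import sys; from h import *
i=sys.argv[1]; 
for n in("top","side"):
    p,d=vision.capture(n); p=p[:,:,::-1].copy(); cv2.imwrite(f"pics/{n}{i}.png",p); np.save(f"pics/{n}{i}.npy",d)
s=bot.read_state(); print(s["time_s"],np.round(s["position"],4),np.round(s["force"],1),s["opening"])
def crop(n,P,r):
    u,v=proj(n,[P])[0].astype(int); im=cv2.imread(f"pics/{n}{i}.png"); im=np.clip(255*(im/255.)**.7,0,255).astype(np.uint8)
    u=min(max(u,r),560-r); v=min(max(v,r),420-r); print(n,"crop origin",u-r,v-r,"scale",400/(2*r))
    return cv2.resize(im[v-r:v+r,u-r:u+r],(400,400),interpolation=cv2.INTER_CUBIC)
P=s["position"] if len(sys.argv)<4 else np.array([float(x) for x in sys.argv[3].split(",")])
r=int(sys.argv[2]) if len(sys.argv)>2 else 60
cv2.imwrite(f"pics/z{i}.png",np.hstack([crop("top",P,r),crop("side",P,r)]))
E
python3 snap.py 1 60 .545,-.268,.15
```

```text
1.2 [ 0.547  -0.2656  0.2281] [-1.  -0.1  0.5] 1.003111544415731
top crop origin 356 148 scale 3.3333333333333335
side crop origin 278 81 scale 3.3333333333333335
```

View pics/z1.png

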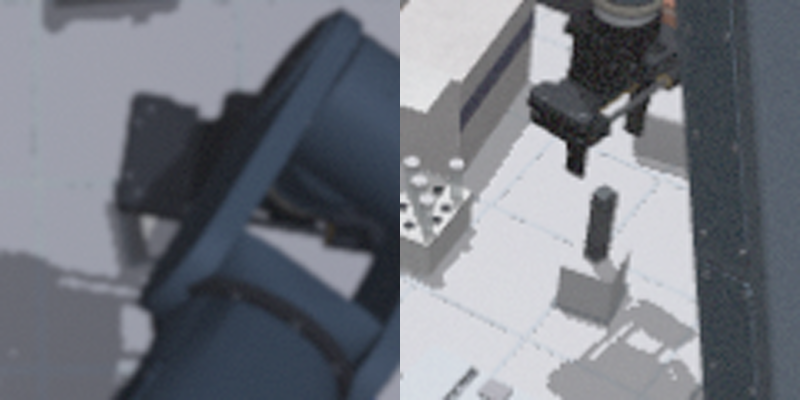

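```bash
python3 - <<'E'
from h import *
s=bot.read_state(); p=s["position"]; R=s["tcp_rot"]; y=R[:,1]
print(p,s["qvel"])
for k in(-.0585,-.0435,0,.0435,.0585): print(k,proj("side",[p+y*k])[0])
im=cv2.imread("pics/side1.png")[105:150,320:365]; im=np.clip(255*(im/255.)**.5,0,255).astype(np.uint8)
cv2.imwrite("pics/f1.png",cv2.resize(im,None,fx=13,fy=13,interpolation=cv2.INTER_NEAREST))
E
```

```text
[ 0.54700325 -0.26562363  0.2280947 ] [-4.0660452  -0.38977387  1.19324286 -3.93510787  0.02766161 -4.51126718]
-0.0585 [329.06974367 133.33435252]
-0.0435 [331.81259861 131.32848188]
0 [339.61483404 125.62526789]
0.0435 [347.1969095  120.08672358]
0.0585 [349.76172274 118.2140223 ]
```

View pics/f1.png

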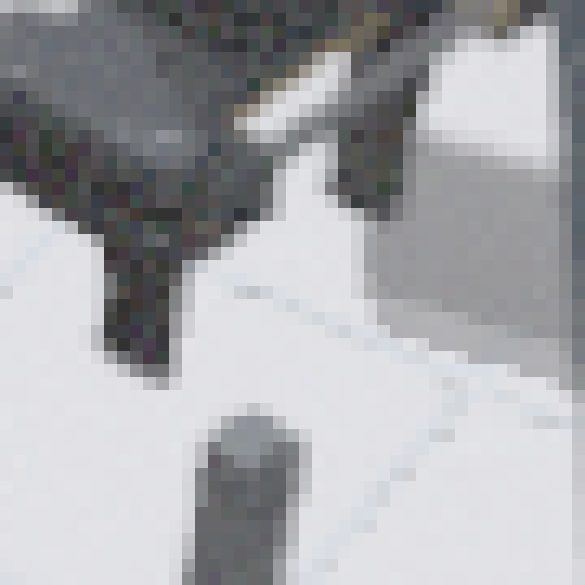

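```bash
python3 -m handwheel '[{"hand":1,"dx":0,"dy":0,"dz":-1,"wx":0,"wy":0,"wz":0},{"hand":1,"dx":0,"dy":0,"dz":-1,"wx":0,"wy":0,"wz":0},{"hand":1,"dx":0,"dy":0,"dz":0,"wx":0,"wy":0,"wz":0},{"hand":1,"dx":0,"dy":0,"dz":0,"wx":0,"wy":0,"wz":0}]'; python3 -c "
from h import *
print(proj('side',[[.545,-.268,.166],[.5412,-.2664,.166]]))"
```

```text
time_s: 1.6
position: [0.5433, -0.2708, 0.2077]
tcp_rot: [[0.984, -0.178, -0.002], [-0.178, -0.984, 0.001], [-0.002, -0.001, -1.0]]
force: [0.6, -1.0, 0.3]
opening: 1.0
[[338.56520317 138.50378995]
 [339.24838514 139.14474947]]
```

```bash
python3 -m handwheel '[{"hand":1,"dx":0.1,"dy":0.2,"dz":-1,"wx":0,"wy":0,"wz":0},{"hand":1,"dx":0,"dy":0,"dz":-1.5,"wx":0,"wy":0,"wz":0},{"hand":1,"dx":0,"dy":0,"dz":-1.5,"wx":0,"wy":0,"wz":0},{"hand":1,"dx":0,"dy":0,"dz":-1.5,"wx":0,"wy":0,"wz":0},{"hand":1,"dx":0,"dy":0,"dz":-1.5,"wx":0,"wy":0,"wz":0},{"hand":1,"dx":0,"dy":0,"dz":-1.5,"wx":0,"wy":0,"wz":0},{"hand":1,"dx":0,"dy":0,"dz":-1,"wx":0,"wy":0,"wz":0},{"hand":1,"dx":0,"dy":0,"dz":0,"wx":0,"wy":0,"wz":0}]' && python3 snap.py 2 40 .545,-.268,.13
```

```text
time_s: 2.4
position: [0.5444, -0.2675, 0.1119]
tcp_rot: [[0.984, -0.177, -0.003], [-0.177, -0.984, 0.002], [-0.003, -0.002, -1.0]]
force: [-0.2, -0.4, 0.1]
opening: 1.0
2.5 [ 0.5456 -0.2682  0.1136] [ 1.  -0.6  1.1] 1.002045773137511
top crop origin 374 168 scale 5.0
side crop origin 297 105 scale 5.0
```

View pics/z2.png

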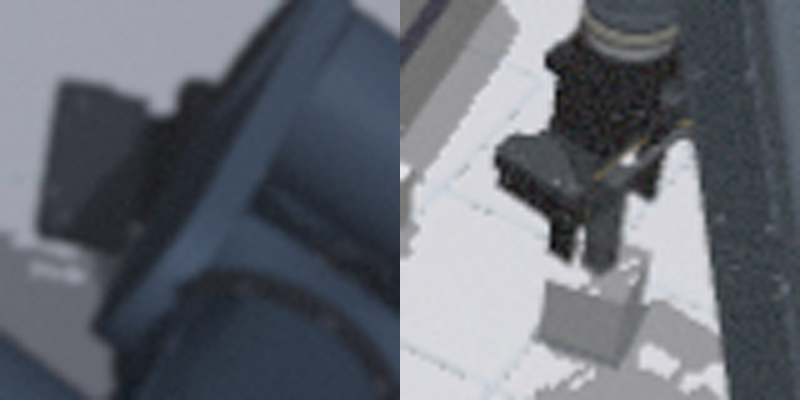

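The side view shows the handle (crop 600,240) between the two fingers (560,250 and 650,190), so I'm closing on it.

```bash
python3 -m handwheel '[{"hand":-1,"dx":0,"dy":0,"dz":0,"wx":0,"wy":0,"wz":0},{"hand":-1,"dx":0,"dy":0,"dz":0,"wx":0,"wy":0,"wz":0},{"hand":-1,"dx":0,"dy":0,"dz":0,"wx":0,"wy":0,"wz":0},{"hand":-1,"dx":0,"dy":0,"dz":0,"wx":0,"wy":0,"wz":0},{"hand":-1,"dx":0,"dy":0,"dz":0,"wx":0,"wy":0,"wz":0},{"hand":-1,"dx":0,"dy":0,"dz":0,"wx":0,"wy":0,"wz":0},{"hand":-1,"dx":0,"dy":0,"dz":0,"wx":0,"wy":0,"wz":0},{"hand":-1,"dx":0,"dy":0,"dz":0,"wx":0,"wy":0,"wz":0}]'
```

```text
time_s: 3.3
position: [0.5454, -0.268, 0.1135]
tcp_rot: [[0.984, -0.176, -0.0], [-0.176, -0.984, -0.0], [-0.0, 0.0, -1.0]]
force: [0.5, 0.0, 0.0]
opening: 0.358
```

```bash
python3 -m handwheel '[{"hand":-1,"dx":0,"dy":0,"dz":0,"wx":0,"wy":0,"wz":0},{"hand":-1,"dx":0,"dy":0,"dz":0,"wx":0,"wy":0,"wz":0},{"hand":-1,"dx":0,"dy":0,"dz":0,"wx":0,"wy":0,"wz":0},{"hand":-1,"dx":0,"dy":0,"dz":0,"wx":0,"wy":0,"wz":0},{"hand":-1,"dx":0,"dy":0,"dz":0,"wx":0,"wy":0,"wz":0}]'
```

```text
time_s: 3.8
position: [0.5455, -0.27, 0.1136]
tcp_rot: [[0.984, -0.176, 0.0], [-0.176, -0.984, -0.004], [0.001, 0.004, -1.0]]
force: [-1.9, -4.5, -1.7]
opening: 0.249
```

```bash
python3 -m handwheel '[{"hand":-1,"dx":0,"dy":0,"dz":1,"wx":0,"wy":0,"wz":0},{"hand":-1,"dx":0,"dy":0,"dz":1.5,"wx":0,"wy":0,"wz":0},{"hand":-1,"dx":0,"dy":0,"dz":2,"wx":0,"wy":0,"wz":0},{"hand":-1,"dx":0,"dy":0,"dz":2,"wx":0,"wy":0,"wz":0},{"hand":-1,"dx":0,"dy":0,"dz":2,"wx":0,"wy":0,"wz":0},{"hand":-1,"dx":0,"dy":0,"dz":2,"wx":0,"wy":0,"wz":0},{"hand":-1,"dx":0,"dy":0,"dz":0.5,"wx":0,"wy":0,"wz":0},{"hand":-1,"dx":0,"dy":0,"dz":0,"wx":0,"wy":0,"wz":0}]' && python3 snap.py 3 50 .545,-.268,.2
```

```text
time_s: 4.6
position: [0.5457, -0.2678, 0.2241]
tcp_rot: [[0.984, -0.176, 0.001], [-0.176, -0.984, -0.0], [0.001, 0.0, -1.0]]
force: [0.4, -1.3, -0.7]
opening: 0.253
4.7 [ 0.5448 -0.2673  0.2225] [ 0.7  0.8 -0.9] 0.24932071216272286
top crop origin 371 156 scale 4.0
side crop origin 289 81 scale 4.0
```

View pics/z3.png

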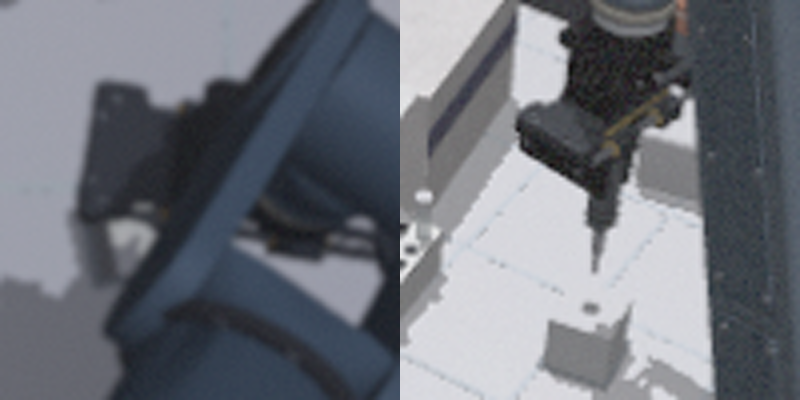

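```bash
python3 - <<'E'
from h import *
print(proj("side",[[.545,-.2675,.1175]]))
im=cv2.imread("pics/side3.png")[125:165,315:365]; im=np.clip(255*(im/255.)**.6,0,255).astype(np.uint8)
cv2.imwrite("pics/f3.png",cv2.resize(im,None,fx=12,fy=12,interpolation=cv2.INTER_NEAREST))
a=np.radians(-1.45);R=np.array([[np.cos(a),-np.sin(a)],[np.sin(a),np.cos(a)]])
for p in((-.08,.02),(.03,.02),(.03,-.08),(.03,-.095)): print(p,np.round(R@np.array(p)+(.5513,.0217),4))
E
```

```text
[[337.11772014 148.21031592]]
(-0.08, 0.02) [0.4718 0.0437]
(0.03, 0.02) [0.5818 0.0409]
(0.03, -0.08) [ 0.5793 -0.059 ]
(0.03, -0.095) [ 0.5789 -0.074 ]
```

View pics/f3.png

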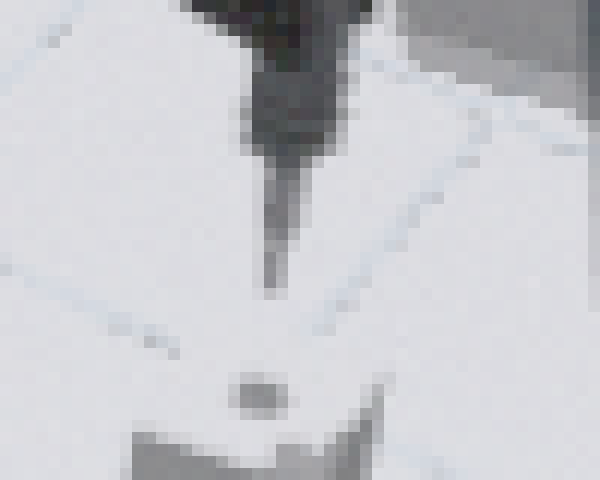

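```bash
python3 -m handwheel '[{"hand":-1,"dx":-0.7,"dy":2,"dz":0,"wx":0,"wy":0,"wz":0},{"hand":-1,"dx":-0.7,"dy":3.2,"dz":0,"wx":0,"wy":0,"wz":0},{"hand":-1,"dx":-0.8,"dy":3.5,"dz":0,"wx":0,"wy":0,"wz":0},{"hand":-1,"dx":-0.8,"dy":3.5,"dz":0,"wx":0,"wy":0,"wz":0},{"hand":-1,"dx":-0.8,"dy":3.5,"dz":0,"wx":0,"wy":0,"wz":0},{"hand":-1,"dx":-0.8,"dy":3.5,"dz":0,"wx":0,"wy":0,"wz":0},{"hand":-1,"dx":-0.8,"dy":3.5,"dz":0,"wx":0,"wy":0,"wz":0},{"hand":-1,"dx":-0.8,"dy":3.5,"dz":0,"wx":0,"wy":0,"wz":0},{"hand":-1,"dx":-0.7,"dy":3,"dz":0,"wx":0,"wy":0,"wz":0},{"hand":-1,"dx":-0.4,"dy":1.9,"dz":0,"wx":0,"wy":0,"wz":0}]'
```

```text
time_s: 5.7
position: [0.4703, 0.0453, 0.2222]
tcp_rot: [[0.985, -0.175, -0.004], [-0.175, -0.985, 0.001], [-0.004, -0.0, -1.0]]
force: [-0.1, -0.5, -1.1]
opening: 0.255
```

```bash
python3 -m handwheel '[{"hand":-1,"dx":0,"dy":0,"dz":-1.2,"wx":0,"wy":0,"wz":0},{"hand":-1,"dx":0,"dy":0,"dz":-1.5,"wx":0,"wy":0,"wz":0},{"hand":-1,"dx":0,"dy":0,"dz":-1.5,"wx":0,"wy":0,"wz":0},{"hand":-1,"dx":0,"dy":0,"dz":-1.4,"wx":0,"wy":0,"wz":0},{"hand":-1,"dx":0,"dy":0,"dz":0,"wx":0,"wy":0,"wz":0},{"hand":-1,"dx":0,"dy":0,"dz":0,"wx":0,"wy":0,"wz":0}]' && python3 snap.py 4 40 .5,.04,.05; python3 - <<'E'
from h import *
im=cv2.imread("pics/side4.png")[175:250,255:335]; im=np.clip(255*(im/255.)**.6,0,255).astype(np.uint8)
cv2.imwrite("pics/f4.png",cv2.resize(im,None,fx=8,fy=8,interpolation=cv2.INTER_NEAREST))
p=bot.read_state()["position"]; print(p,proj("side",[p-[0,0,.1063]]))
E
```

```text
time_s: 6.3
position: [0.4719, 0.0432, 0.1668]
tcp_rot: [[0.984, -0.176, -0.002], [-0.176, -0.984, 0.0], [-0.002, 0.0, -1.0]]
force: [-0.6, 0.0, 0.1]
opening: 0.248
6.4 [0.4727 0.043  0.1678] [-0.3  0.7 -0.7] 0.2483103582451662
top crop origin 252 189 scale 5.0
side crop origin 262 177 scale 5.0
[0.47273825 0.04301937 0.16778182] [[308.84131835 219.92301888]]
```

View pics/z4.png

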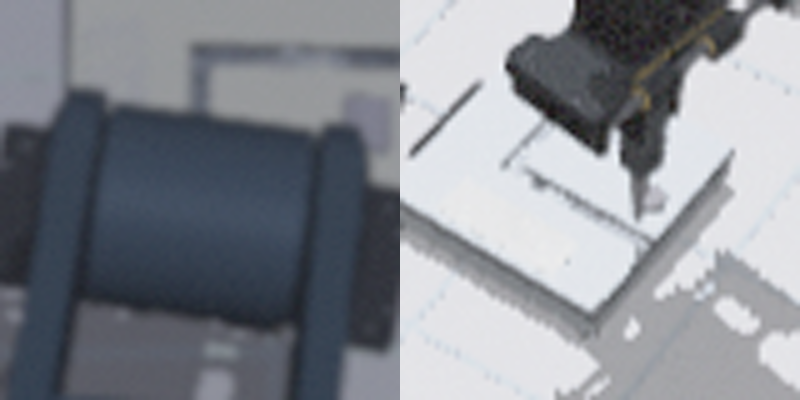

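View pics/f4.png

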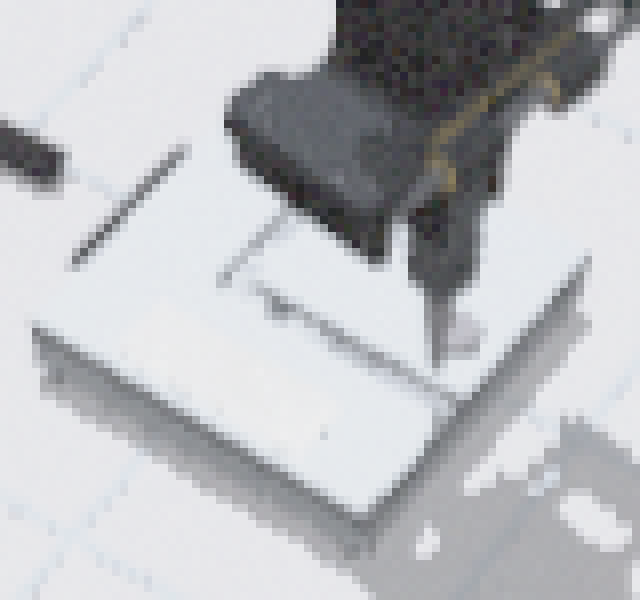

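```bash
python3 - <<'E'
from h import *
a=np.radians(-1.45);R=np.array([[np.cos(a),-np.sin(a)],[np.sin(a),np.cos(a)]]);C=np.array([.5513,.0217])
def W(x,y,z): return np.r_[R@np.array([x,y])+C,z]
tip=bot.read_state()["position"]-[0,0,.1063]; tip[2]=.034; print(tip,proj("side",[tip]), (R.T@(tip[:2]-C))*1000)
for n,(u0,v0,w,h,s) in {"side":(255,175,80,75,9),"top":(255,165,90,85,8)}.items():
    im=cv2.imread(f"pics/{n}0.png")[v0:v0+h,u0:u0+w]; im=np.clip(255*(im/255.)**(1.5 if n=="side" else .6),0,255).astype(np.uint8)
    im=cv2.resize(im,None,fx=s,fy=s,interpolation=cv2.INTER_NEAREST)
    def line(pts,col):
        q=((proj(n,pts)-[u0,v0]+.5)*s).astype(int); cv2.polylines(im,[q.reshape(-1,1,2)],False,col,1)
    for o in(-.006,.006): line([W(-.09,.02+o,.04),W(.03+o,.02+o,.04),W(.03+o,-.09,.04)],(0,0,255))
    line([W(-.09,-.09,.04),W(-.09,.09,.04),W(.09,.09,.04),W(.09,-.09,.04),W(-.09,-.09,.04)],(0,200,0))
    if n=="side": cv2.circle(im,tuple(((proj(n,[tip])[0]-[u0,v0]+.5)*s).astype(int)),4,(255,0,0),1)
    cv2.imwrite(f"pics/ov_{n}.png",im)
E
```

```text
[0.47273825 0.04301937 0.034     ] [[308.41546615 224.65637317]] [-79.07607268  19.32457625]
```

View pics/ov_side.png

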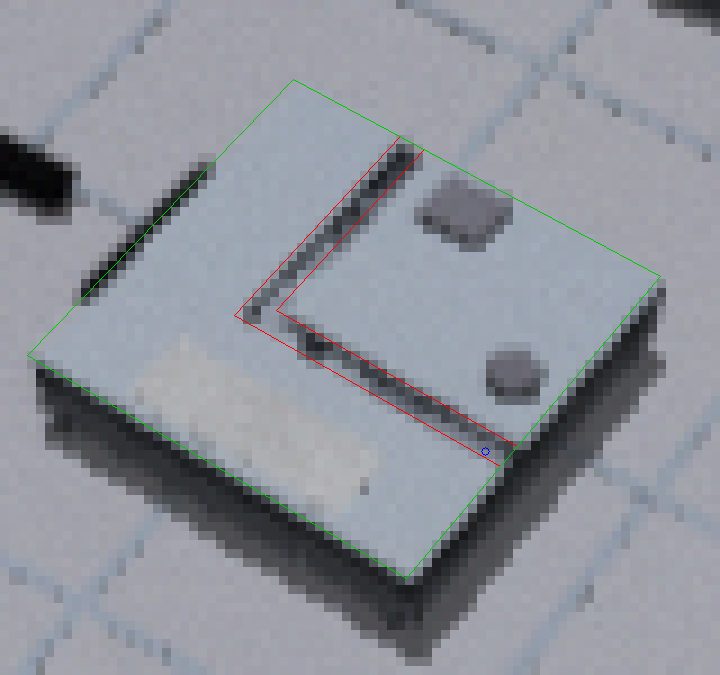

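View pics/ov_top.png

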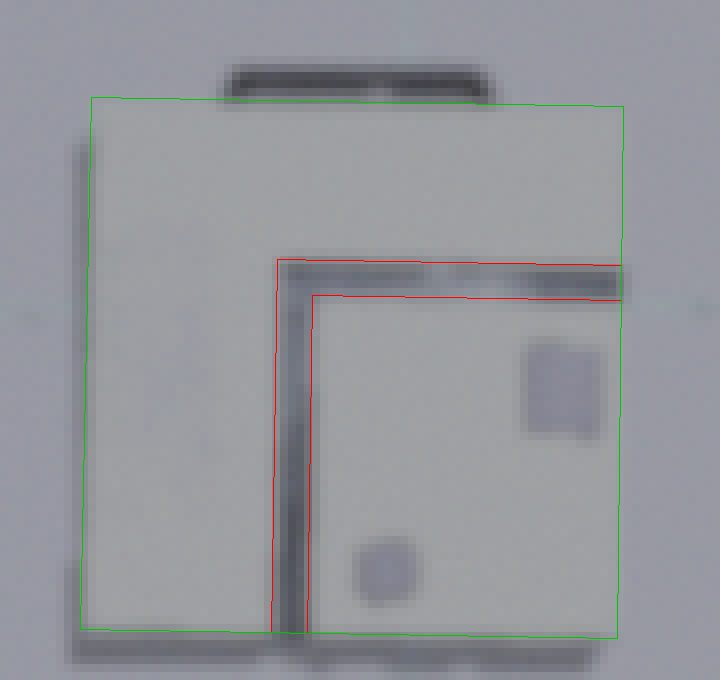

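```bash
python3 -m handwheel '[{"hand":-1,"dx":0,"dy":0,"dz":-0.8,"wx":0,"wy":0,"wz":0},{"hand":-1,"dx":0,"dy":0,"dz":-0.8,"wx":0,"wy":0,"wz":0},{"hand":-1,"dx":0,"dy":0,"dz":-0.4,"wx":0,"wy":0,"wz":0},{"hand":-1,"dx":0,"dy":0,"dz":-0.2,"wx":0,"wy":0,"wz":0},{"hand":-1,"dx":0,"dy":0,"dz":-0.1,"wx":0,"wy":0,"wz":0},{"hand":-1,"dx":0,"dy":0,"dz":0,"wx":0,"wy":0,"wz":0}]'; python3 -m handwheel '[{"hand":-1,"dx":0,"dy":0,"dz":-0.1,"wx":0,"wy":0,"wz":0},{"hand":-1,"dx":0,"dy":0,"dz":0,"wx":0,"wy":0,"wz":0}]';python3 -m handwheel '[{"hand":-1,"dx":0,"dy":0,"dz":-0.1,"wx":0,"wy":0,"wz":0},{"hand":-1,"dx":0,"dy":0,"dz":0,"wx":0,"wy":0,"wz":0}]'
```

```text
time_s: 7.0
position: [0.4725, 0.0431, 0.1444]
tcp_rot: [[0.984, -0.176, -0.0], [-0.176, -0.984, 0.0], [-0.0, 0.0, -1.0]]
force: [-0.4, 0.6, -0.3]
opening: 0.252
time_s: 7.2
position: [0.4725, 0.0431, 0.1436]
tcp_rot: [[0.984, -0.176, 0.0], [-0.176, -0.984, -0.0], [0.0, -0.0, -1.0]]
force: [0.6, -0.2, -0.7]
opening: 0.254
time_s: 7.4
position: [0.4724, 0.0431, 0.1425]
tcp_rot: [[0.984, -0.176, -0.0], [-0.176, -0.984, 0.0], [-0.0, 0.0, -1.0]]
force: [-0.3, -0.1, -0.2]
opening: 0.249
```

```bash
python3 -m handwheel '[{"hand":-1,"dx":0,"dy":0,"dz":-0.1,"wx":0,"wy":0,"wz":0},{"hand":-1,"dx":0,"dy":0,"dz":0,"wx":0,"wy":0,"wz":0}]'; python3 snap.py 5 30 .48,.04,.05; python3 - <<'E'
from h import *
im=cv2.imread("pics/side5.png")[195:245,270:330]; im=np.clip(255*(im/255.)**.9,0,255).astype(np.uint8)
cv2.imwrite("pics/f5.png",cv2.resize(im,None,fx=12,fy=12,interpolation=cv2.INTER_NEAREST))
E
```

```text
time_s: 7.6
position: [0.4724, 0.0431, 0.1415]
tcp_rot: [[0.984, -0.176, -0.0], [-0.176, -0.984, 0.0], [-0.0, -0.0, -1.0]]
force: [-1.0, -0.5, 0.3]
opening: 0.248
7.7 [0.4724 0.0431 0.1415] [ 0.8  0.6 -0.3] 0.24659190709989287
top crop origin 262 206 scale 6.666666666666667
side crop origin 277 190 scale 6.666666666666667
```

View pics/f5.png

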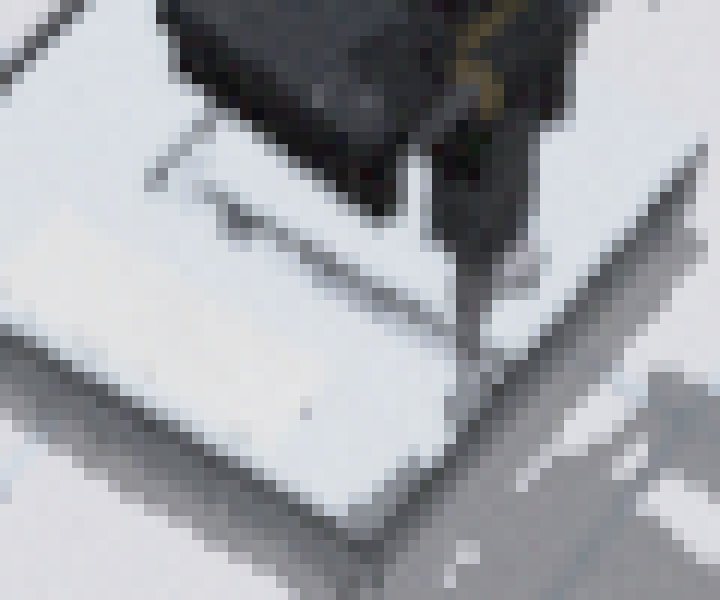

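```bash
python3 -m handwheel '[{"hand":-1,"dx":0,"dy":0,"dz":-0.05,"wx":0,"wy":0,"wz":0},{"hand":-1,"dx":0,"dy":0,"dz":0,"wx":0,"wy":0,"wz":0}]';  python3 -m handwheel '[{"hand":-1,"dx":0,"dy":0,"dz":-0.05,"wx":0,"wy":0,"wz":0},{"hand":-1,"dx":0,"dy":0,"dz":0,"wx":0,"wy":0,"wz":0}]'
```

```text
time_s: 7.9
position: [0.4724, 0.0431, 0.141]
tcp_rot: [[0.984, -0.176, -0.0], [-0.176, -0.984, 0.0], [-0.0, 0.0, -1.0]]
force: [1.0, 0.5, -0.6]
opening: 0.248
time_s: 8.1
position: [0.4725, 0.0431, 0.1406]
tcp_rot: [[0.984, -0.176, 0.0], [-0.176, -0.984, 0.0], [0.0, -0.0, -1.0]]
force: [-0.6, -0.7, 0.2]
opening: 0.252
```

```bash
python3 -m handwheel '[{"hand":-1,"dx":0.2,"dy":-0.01,"dz":0,"wx":0,"wy":0,"wz":0},{"hand":-1,"dx":0.3,"dy":-0.01,"dz":0,"wx":0,"wy":0,"wz":0},{"hand":-1,"dx":0.3,"dy":-0.01,"dz":0,"wx":0,"wy":0,"wz":0},{"hand":-1,"dx":0.3,"dy":-0.01,"dz":0,"wx":0,"wy":0,"wz":0},{"hand":-1,"dx":0.3,"dy":-0.01,"dz":0,"wx":0,"wy":0,"wz":0},{"hand":-1,"dx":0.3,"dy":-0.01,"dz":0,"wx":0,"wy":0,"wz":0},{"hand":-1,"dx":0.3,"dy":-0.01,"dz":0,"wx":0,"wy":0,"wz":0},{"hand":-1,"dx":0.3,"dy":-0.01,"dz":0,"wx":0,"wy":0,"wz":0},{"hand":-1,"dx":0.3,"dy":0,"dz":0,"wx":0,"wy":0,"wz":0},{"hand":-1,"dx":0.3,"dy":0,"dz":0,"wx":0,"wy":0,"wz":0}]'
```

```text
time_s: 9.1
position: [0.5017, 0.0422, 0.1406]
tcp_rot: [[0.984, -0.176, 0.0], [-0.176, -0.984, -0.0], [0.0, 0.0, -1.0]]
force: [-0.8, -0.7, -0.0]
opening: 0.253
```

```bash
python3 -m handwheel '[{"hand":-1,"dx":0.3,"dy":0,"dz":0,"wx":0,"wy":0,"wz":0},{"hand":-1,"dx":0.3,"dy":-0.01,"dz":0,"wx":0,"wy":0,"wz":0},{"hand":-1,"dx":0.3,"dy":-0.01,"dz":0,"wx":0,"wy":0,"wz":0},{"hand":-1,"dx":0.3,"dy":-0.01,"dz":0,"wx":0,"wy":0,"wz":0},{"hand":-1,"dx":0.3,"dy":0,"dz":0,"wx":0,"wy":0,"wz":0},{"hand":-1,"dx":0.3,"dy":-0.01,"dz":0,"wx":0,"wy":0,"wz":0},{"hand":-1,"dx":0.3,"dy":-0.01,"dz":0,"wx":0,"wy":0,"wz":0},{"hand":-1,"dx":0.3,"dy":-0.01,"dz":0,"wx":0,"wy":0,"wz":0},{"hand":-1,"dx":0.3,"dy":0,"dz":0,"wx":0,"wy":0,"wz":0},{"hand":-1,"dx":0.3,"dy":-0.01,"dz":0,"wx":0,"wy":0,"wz":0}]'; python3 - <<'E'
from h import *
p,d=vision.capture("side"); p=p[:,:,::-1]
s=bot.read_state(); print(s["position"],s["force"],s["time_s"])
cv2.imwrite("pics/side6.png",p); im=np.clip(255*(p[185:235,255:315]/255.)**.9,0,255).astype(np.uint8)
cv2.imwrite("pics/f6.png",cv2.resize(im,None,fx=12,fy=12,interpolation=cv2.INTER_NEAREST))
E
```

```text
time_s: 10.1
position: [0.5317, 0.0416, 0.1405]
tcp_rot: [[0.984, -0.176, -0.0], [-0.176, -0.984, 0.0], [-0.0, 0.0, -1.0]]
force: [-0.1, -0.8, 0.4]
opening: 0.253
[0.53248492 0.04147421 0.14060256] [-0.3167209   0.28217192  0.8602399 ] 10.15
```

View pics/f6.png

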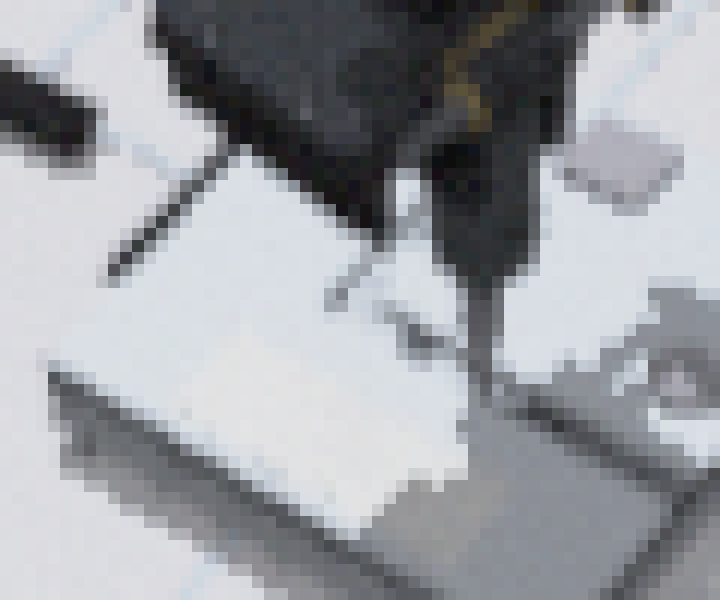

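```bash
python3 -m handwheel '[{"hand":-1,"dx":0.3,"dy":0,"dz":0,"wx":0,"wy":0,"wz":0},{"hand":-1,"dx":0.3,"dy":-0.01,"dz":0,"wx":0,"wy":0,"wz":0},{"hand":-1,"dx":0.3,"dy":-0.01,"dz":0,"wx":0,"wy":0,"wz":0},{"hand":-1,"dx":0.3,"dy":-0.01,"dz":0,"wx":0,"wy":0,"wz":0},{"hand":-1,"dx":0.3,"dy":0,"dz":0,"wx":0,"wy":0,"wz":0},{"hand":-1,"dx":0.3,"dy":-0.01,"dz":0,"wx":0,"wy":0,"wz":0},{"hand":-1,"dx":0.3,"dy":-0.01,"dz":0,"wx":0,"wy":0,"wz":0},{"hand":-1,"dx":0.3,"dy":-0.01,"dz":0,"wx":0,"wy":0,"wz":0},{"hand":-1,"dx":0.3,"dy":0,"dz":0,"wx":0,"wy":0,"wz":0},{"hand":-1,"dx":0.3,"dy":-0.01,"dz":0,"wx":0,"wy":0,"wz":0}]'
```

```text
time_s: 11.15
position: [0.5617, 0.0409, 0.1405]
tcp_rot: [[0.984, -0.176, -0.0], [-0.176, -0.984, 0.0], [-0.0, -0.0, -1.0]]
force: [-0.5, 0.6, 1.4]
opening: 0.253
```

```bash
python3 -m handwheel '[{"hand":-1,"dx":0.3,"dy":0,"dz":0,"wx":0,"wy":0,"wz":0},{"hand":-1,"dx":0.3,"dy":-0.01,"dz":0,"wx":0,"wy":0,"wz":0},{"hand":-1,"dx":0.3,"dy":-0.01,"dz":0,"wx":0,"wy":0,"wz":0},{"hand":-1,"dx":0.3,"dy":-0.01,"dz":0,"wx":0,"wy":0,"wz":0},{"hand":-1,"dx":0.3,"dy":-0.01,"dz":0,"wx":0,"wy":0,"wz":0},{"hand":-1,"dx":0.3,"dy":0,"dz":0,"wx":0,"wy":0,"wz":0},{"hand":-1,"dx":0.2,"dy":0,"dz":0,"wx":0,"wy":0,"wz":0},{"hand":-1,"dx":0,"dy":0,"dz":0,"wx":0,"wy":0,"wz":0},{"hand":-1,"dx":0,"dy":0,"dz":0,"wx":0,"wy":0,"wz":0}]';python3 - <<'E'
from h import *
p,d=vision.capture("side"); p=p[:,:,::-1]
s=bot.read_state(); print(s["position"],s["force"],s["time_s"])
cv2.imwrite("pics/side7.png",p); im=np.clip(255*(p[175:225,250:310]/255.)**.9,0,255).astype(np.uint8)
cv2.imwrite("pics/f7.png",cv2.resize(im,None,fx=12,fy=12,interpolation=cv2.INTER_NEAREST))
E
```

```text
time_s: 12.05
position: [0.582, 0.0404, 0.1406]
tcp_rot: [[0.984, -0.176, 0.001], [-0.176, -0.984, -0.0], [0.001, -0.0, -1.0]]
force: [0.0, 0.4, 0.6]
opening: 0.252
[0.58189005 0.04041748 0.14062601] [ 1.24938001  0.48214278 -0.32467239] 12.1
```

View pics/f7.png

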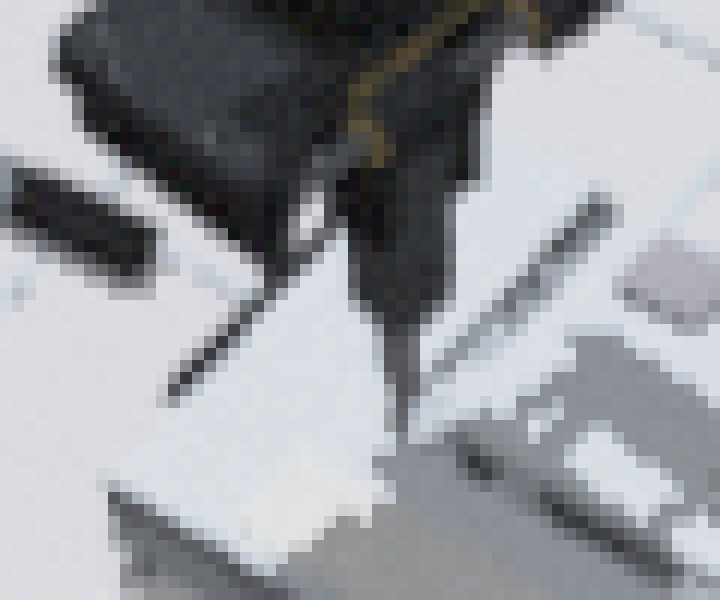

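```bash
python3 -m handwheel '[{"hand":-1,"dx":0,"dy":-0.2,"dz":0,"wx":0,"wy":0,"wz":0},{"hand":-1,"dx":-0.01,"dy":-0.3,"dz":0,"wx":0,"wy":0,"wz":0},{"hand":-1,"dx":-0.01,"dy":-0.3,"dz":0,"wx":0,"wy":0,"wz":0},{"hand":-1,"dx":-0.01,"dy":-0.3,"dz":0,"wx":0,"wy":0,"wz":0},{"hand":-1,"dx":0,"dy":-0.3,"dz":0,"wx":0,"wy":0,"wz":0},{"hand":-1,"dx":-0.01,"dy":-0.3,"dz":0,"wx":0,"wy":0,"wz":0},{"hand":-1,"dx":-0.01,"dy":-0.3,"dz":0,"wx":0,"wy":0,"wz":0},{"hand":-1,"dx":-0.01,"dy":-0.3,"dz":0,"wx":0,"wy":0,"wz":0},{"hand":-1,"dx":0,"dy":-0.3,"dz":0,"wx":0,"wy":0,"wz":0},{"hand":-1,"dx":-0.01,"dy":-0.3,"dz":0,"wx":0,"wy":0,"wz":0}]'
```

```text
time_s: 13.1
position: [0.5808, 0.0112, 0.1406]
tcp_rot: [[0.984, -0.176, 0.0], [-0.176, -0.984, -0.0], [0.0, 0.0, -1.0]]
force: [0.2, 0.0, 0.7]
opening: 0.248
```

```bash
python3 -m handwheel '[{"hand":-1,"dx":0,"dy":-0.3,"dz":0,"wx":0,"wy":0,"wz":0},{"hand":-1,"dx":-0.01,"dy":-0.3,"dz":0,"wx":0,"wy":0,"wz":0},{"hand":-1,"dx":-0.01,"dy":-0.3,"dz":0,"wx":0,"wy":0,"wz":0},{"hand":-1,"dx":0,"dy":-0.3,"dz":0,"wx":0,"wy":0,"wz":0},{"hand":-1,"dx":-0.01,"dy":-0.3,"dz":0,"wx":0,"wy":0,"wz":0},{"hand":-1,"dx":-0.01,"dy":-0.3,"dz":0,"wx":0,"wy":0,"wz":0},{"hand":-1,"dx":0,"dy":-0.3,"dz":0,"wx":0,"wy":0,"wz":0},{"hand":-1,"dx":-0.01,"dy":-0.3,"dz":0,"wx":0,"wy":0,"wz":0},{"hand":-1,"dx":-0.01,"dy":-0.3,"dz":0,"wx":0,"wy":0,"wz":0},{"hand":-1,"dx":0,"dy":-0.3,"dz":0,"wx":0,"wy":0,"wz":0}]'
```

```text
time_s: 14.1
position: [0.5801, -0.0188, 0.1405]
tcp_rot: [[0.984, -0.176, -0.0], [-0.176, -0.984, 0.0], [-0.0, -0.0, -1.0]]
force: [-0.8, 0.1, 0.3]
opening: 0.251
```

```bash
python3 - <<'E'
from h import *
p,d=vision.capture("side"); p=p[:,:,::-1]
s=bot.read_state(); print(s["position"],s["force"],s["time_s"])
cv2.imwrite("pics/side8.png",p); im=np.clip(255*(p[165:215,265:325]/255.)**.9,0,255).astype(np.uint8)
cv2.imwrite("pics/f8.png",cv2.resize(im,None,fx=12,fy=12,interpolation=cv2.INTER_NEAREST))
E
```

```text
[ 0.5801661  -0.01926005  0.14055238] [0.59504273 0.23249965 1.17812462] 14.15
```

View pics/f8.png

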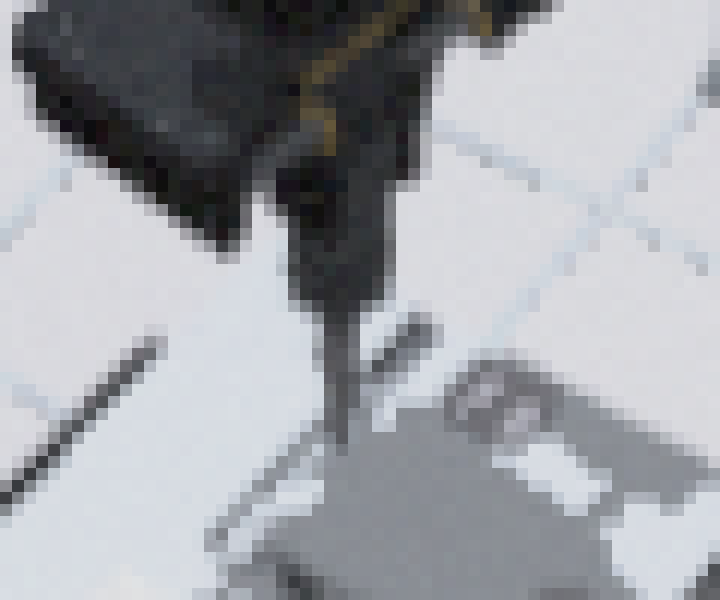

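```bash
python3 - <<'E'
from h import *
s=12
im=cv2.imread("pics/side0.png")[165:215,265:325]; im=cv2.resize(im,None,fx=s,fy=s,interpolation=cv2.INTER_NEAREST)
a=np.radians(-1.45);R=np.array([[np.cos(a),-np.sin(a)],[np.sin(a),np.cos(a)]]);C=np.array([.5513,.0217])
def W(x,y,z): return np.r_[R@np.array([x,y])+C,z]
def q(P): return ((proj("side",P)-[265,165]+.5)*s).astype(int)
for o,z,c in((-.006,.04,(0,0,255)),(.006,.04,(0,0,255)),(.006,.034,(0,160,0)),(-.006,.034,(0,160,0))): cv2.polylines(im,[q([W(.03+o,.02,z),W(.03+o,-.09,z)]).reshape(-1,1,2)],False,c,1)
t=np.array([.5801,-.0190,.0338]); cv2.circle(im,tuple(int(k) for k in q([t])[0]),5,(255,0,0),2); print(q([t]))
cv2.imwrite("pics/ov8.png",im)
E
```

```text
[[336 425]]
```

View pics/ov8.png

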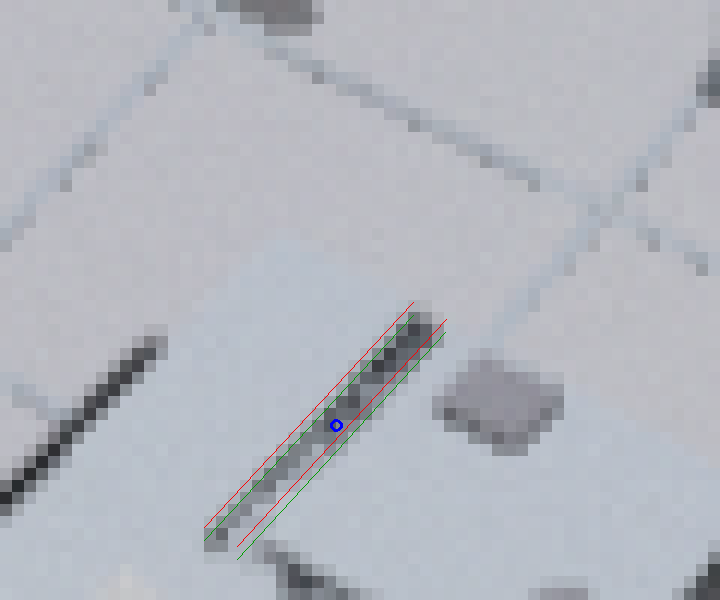

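```bash
python3 -m handwheel '[{"hand":-1,"dx":0,"dy":-0.3,"dz":0,"wx":0,"wy":0,"wz":0},{"hand":-1,"dx":-0.01,"dy":-0.3,"dz":0,"wx":0,"wy":0,"wz":0},{"hand":-1,"dx":-0.01,"dy":-0.3,"dz":0,"wx":0,"wy":0,"wz":0},{"hand":-1,"dx":0,"dy":-0.3,"dz":0,"wx":0,"wy":0,"wz":0},{"hand":-1,"dx":-0.01,"dy":-0.3,"dz":0,"wx":0,"wy":0,"wz":0},{"hand":-1,"dx":-0.01,"dy":-0.3,"dz":0,"wx":0,"wy":0,"wz":0},{"hand":-1,"dx":-0.01,"dy":-0.3,"dz":0,"wx":0,"wy":0,"wz":0},{"hand":-1,"dx":-0.01,"dy":-0.3,"dz":0,"wx":0,"wy":0,"wz":0},{"hand":-1,"dx":-0.01,"dy":-0.3,"dz":0,"wx":0,"wy":0,"wz":0},{"hand":-1,"dx":0,"dy":-0.3,"dz":0,"wx":0,"wy":0,"wz":0}]'
```

```text
time_s: 15.15
position: [0.5794, -0.0488, 0.1406]
tcp_rot: [[0.984, -0.176, -0.0], [-0.176, -0.984, 0.0], [-0.0, -0.0, -1.0]]
force: [0.3, 1.2, 1.2]
opening: 0.256
```

```bash
python3 -m handwheel '[{"hand":-1,"dx":0,"dy":-0.3,"dz":0,"wx":0,"wy":0,"wz":0},{"hand":-1,"dx":-0.01,"dy":-0.3,"dz":0,"wx":0,"wy":0,"wz":0},{"hand":-1,"dx":0,"dy":-0.3,"dz":0,"wx":0,"wy":0,"wz":0},{"hand":-1,"dx":-0.01,"dy":-0.2,"dz":0,"wx":0,"wy":0,"wz":0},{"hand":-1,"dx":0,"dy":0,"dz":0,"wx":0,"wy":0,"wz":0},{"hand":-1,"dx":0,"dy":0,"dz":0,"wx":0,"wy":0,"wz":0},{"hand":-1,"dx":0,"dy":0,"dz":0,"wx":0,"wy":0,"wz":0}]';python3 - <<'E'
from h import *
p,d=vision.capture("side"); p=p[:,:,::-1]
s=bot.read_state(); print(s["position"],s["force"],s["time_s"]); t=s["position"]-[0,0,.1068]
print((proj("side",[t])-[265,155]+.5)*12)
cv2.imwrite("pics/side9.png",p); im=np.clip(255*(p[155:205,265:325]/255.)**.9,0,255).astype(np.uint8)
cv2.imwrite("pics/f9.png",cv2.resize(im,None,fx=12,fy=12,interpolation=cv2.INTER_NEAREST))
E
```

```text
time_s: 15.85
position: [0.5793, -0.0598, 0.1406]
tcp_rot: [[0.984, -0.176, 0.0], [-0.176, -0.984, -0.001], [0.0, 0.001, -1.0]]
force: [0.4, -0.5, 0.1]
opening: 0.254
[ 0.57931951 -0.0597192   0.1405844 ] [-0.50280055  0.23442174  0.05772719] 15.9
[[411.93849054 462.52801251]]
```

View pics/f9.png

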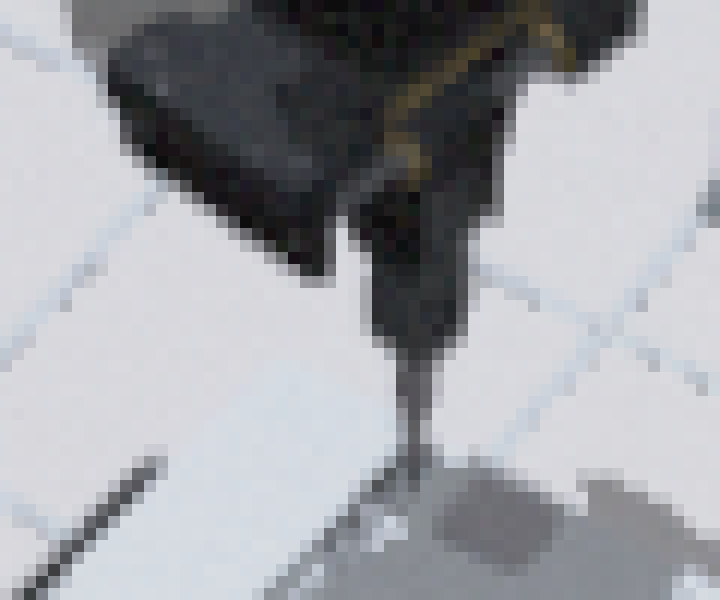

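```bash
python3 -m handwheel '[{"hand":-1,"dx":0,"dy":0,"dz":0.5,"wx":0,"wy":0,"wz":0},{"hand":-1,"dx":0,"dy":0,"dz":1,"wx":0,"wy":0,"wz":0},{"hand":-1,"dx":0,"dy":0,"dz":2,"wx":0,"wy":0,"wz":0},{"hand":-1,"dx":0,"dy":0,"dz":2,"wx":0,"wy":0,"wz":0},{"hand":-1,"dx":0,"dy":0,"dz":2,"wx":0,"wy":0,"wz":0},{"hand":-1,"dx":0,"dy":0,"dz":2,"wx":0,"wy":0,"wz":0},{"hand":-1,"dx":0,"dy":0,"dz":2,"wx":0,"wy":0,"wz":0},{"hand":-1,"dx":0,"dy":0,"dz":0.5,"wx":0,"wy":0,"wz":0}]'; python3 -m handwheel '[{"hand":-1,"dx":-0.2,"dy":2.1,"dz":0,"wx":0,"wy":0,"wz":0},{"hand":-1,"dx":-0.3,"dy":3,"dz":0,"wx":0,"wy":0,"wz":0},{"hand":-1,"dx":-0.3,"dy":3,"dz":0,"wx":0,"wy":0,"wz":0},{"hand":-1,"dx":-0.3,"dy":3,"dz":0,"wx":0,"wy":0,"wz":0},{"hand":-1,"dx":-0.3,"dy":3,"dz":0,"wx":0,"wy":0,"wz":0},{"hand":-1,"dx":-0.3,"dy":3,"dz":0,"wx":0,"wy":0,"wz":0},{"hand":-1,"dx":-0.3,"dy":3,"dz":0,"wx":0,"wy":0,"wz":0},{"hand":-1,"dx":-0.3,"dy":3,"dz":0,"wx":0,"wy":0,"wz":0},{"hand":-1,"dx":-0.3,"dy":3,"dz":0,"wx":0,"wy":0,"wz":0},{"hand":-1,"dx":-0.3,"dy":3,"dz":0,"wx":0,"wy":0,"wz":0}]'; python3 -m handwheel '[{"hand":-1,"dx":-0.3,"dy":3,"dz":0,"wx":0,"wy":0,"wz":0},{"hand":-1,"dx":-0.1,"dy":3,"dz":0,"wx":0,"wy":0,"wz":0},{"hand":-1,"dx":0,"dy":2.5,"dz":0,"wx":0,"wy":0,"wz":0},{"hand":-1,"dx":0,"dy":1.5,"dz":0,"wx":0,"wy":0,"wz":0},{"hand":-1,"dx":0,"dy":0,"dz":0,"wx":0,"wy":0,"wz":0},{"hand":-1,"dx":0,"dy":0,"dz":0,"wx":0,"wy":0,"wz":0}]'
```

```text
time_s: 16.7
position: [0.5807, -0.0598, 0.2638]
tcp_rot: [[0.984, -0.176, 0.006], [-0.176, -0.984, -0.002], [0.006, 0.001, -1.0]]
force: [0.4, 0.4, -0.5]
opening: 0.254
time_s: 17.7
position: [0.5495, 0.2327, 0.26]
tcp_rot: [[0.984, -0.176, -0.001], [-0.176, -0.984, -0.0], [-0.001, 0.0, -1.0]]
force: [0.2, -0.9, -1.5]
opening: 0.254
time_s: 18.3
position: [0.546, 0.3307, 0.2601]
tcp_rot: [[0.984, -0.176, -0.001], [-0.176, -0.984, -0.001], [-0.001, 0.001, -1.0]]
force: [-0.1, -0.4, -0.7]
opening: 0.249
```

```bash
python3 snap.py 10 50 .546,.331,.12
```

```text
18.4 [0.5463 0.3301 0.2604] [ 0.2 -0.2  0. ] 0.25071955899217346
top crop origin 127 160 scale 4.0
side crop origin 188 209 scale 4.0
```

View pics/z10.png

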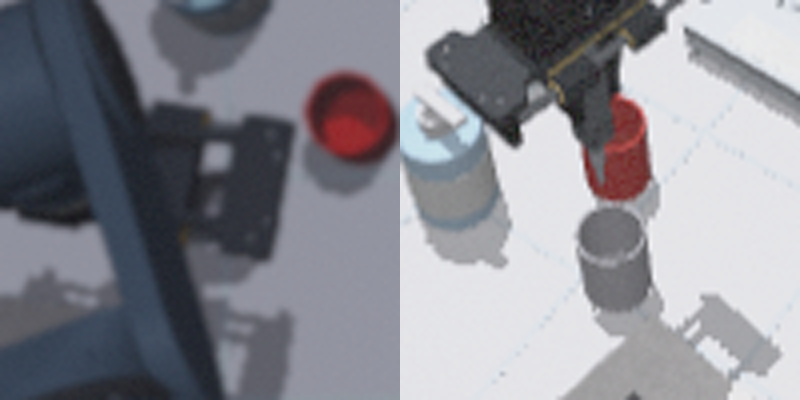

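```bash
python3 - <<'E'
from h import *
print(proj("side",[[.546,.3304,.1533],[.546,.3304,.08]]))
g=cv2.cvtColor(cv2.imread("pics/side10.png"),cv2.COLOR_BGR2HSV)
im=cv2.imread("pics/side10.png")[235:300,215:270]; im=np.clip(255*(im/255.)**.8,0,255).astype(np.uint8)
cv2.imwrite("pics/f10.png",cv2.resize(im,None,fx=10,fy=10,interpolation=cv2.INTER_NEAREST))
E
```

```text
[[238.04885866 253.92921962]
 [239.95394457 266.55072885]]
```

View pics/f10.png

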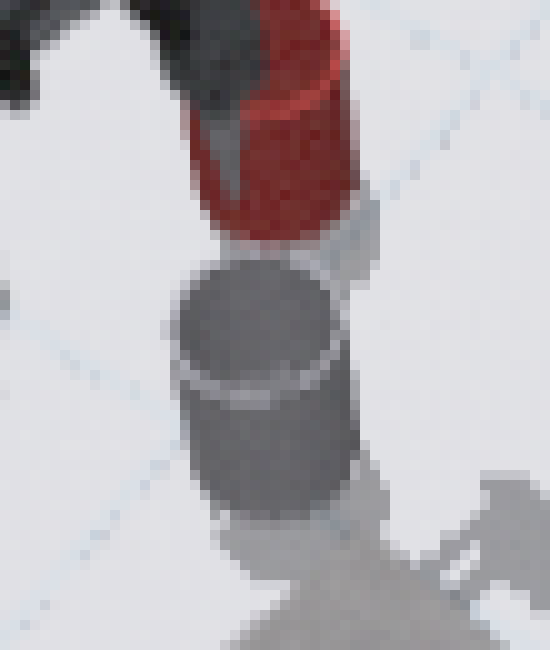

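```bash
python3 -m handwheel '[{"hand":-1,"dx":0.1,"dy":0,"dz":-1,"wx":0,"wy":0,"wz":0},{"hand":-1,"dx":0,"dy":0,"dz":-1.5,"wx":0,"wy":0,"wz":0},{"hand":-1,"dx":0,"dy":0,"dz":-1.5,"wx":0,"wy":0,"wz":0},{"hand":-1,"dx":0,"dy":0,"dz":-1.5,"wx":0,"wy":0,"wz":0},{"hand":-1,"dx":0,"dy":0,"dz":-1.5,"wx":0,"wy":0,"wz":0},{"hand":-1,"dx":0,"dy":0,"dz":-1.5,"wx":0,"wy":0,"wz":0},{"hand":-1,"dx":0,"dy":0,"dz":-1,"wx":0,"wy":0,"wz":0},{"hand":-1,"dx":0,"dy":0,"dz":0,"wx":0,"wy":0,"wz":0}]' && python3 snap.py 11 30 .546,.331,.07
```

```text
time_s: 19.2
position: [0.5462, 0.3303, 0.1635]
tcp_rot: [[0.984, -0.177, -0.004], [-0.177, -0.984, -0.002], [-0.004, 0.002, -1.0]]
force: [0.0, -0.2, -1.1]
opening: 0.254
19.3 [0.5476 0.3311 0.1656] [ 0.8 -0.  -0.3] 0.25273596474372695
top crop origin 151 182 scale 6.666666666666667
side crop origin 210 238 scale 6.666666666666667
```

View pics/z11.png

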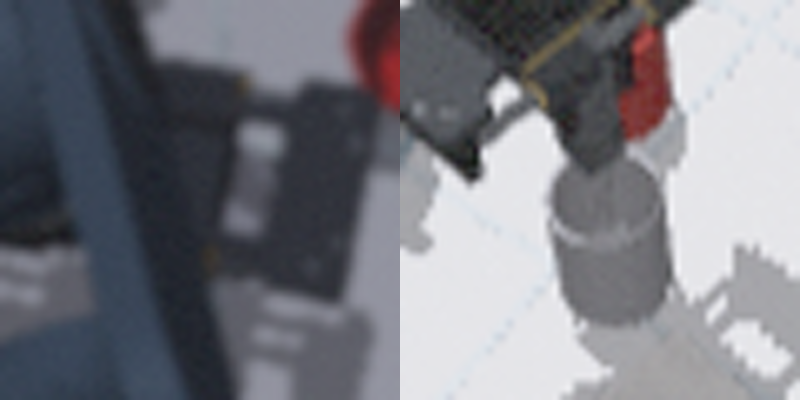

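The tip (crop about 615,230) is inside the mouth of the steel beaker, so I carry on down.

```bash
python3 -m handwheel '[{"hand":-1,"dx":0,"dy":0,"dz":-1,"wx":0,"wy":0,"wz":0},{"hand":-1,"dx":0,"dy":0,"dz":-1,"wx":0,"wy":0,"wz":0},{"hand":-1,"dx":0,"dy":0,"dz":-1,"wx":0,"wy":0,"wz":0},{"hand":-1,"dx":0,"dy":0,"dz":-1,"wx":0,"wy":0,"wz":0},{"hand":-1,"dx":0,"dy":0,"dz":-0.6,"wx":0,"wy":0,"wz":0},{"hand":-1,"dx":0,"dy":0,"dz":0,"wx":0,"wy":0,"wz":0},{"hand":-1,"dx":0,"dy":0,"dz":0,"wx":0,"wy":0,"wz":0}]'
```

```text
time_s: 20.0
position: [0.5474, 0.3315, 0.1194]
tcp_rot: [[0.984, -0.176, -0.0], [-0.176, -0.984, -0.0], [-0.0, 0.0, -1.0]]
force: [-0.5, 0.3, -0.7]
opening: 0.254
```

```bash
python3 -m handwheel '[{"hand":-1,"dx":0,"dy":0,"dz":-0.2,"wx":0,"wy":0,"wz":0},{"hand":-1,"dx":-0.21,"dy":0.04,"dz":0,"wx":-0.0035,"wy":-0.02,"wz":0},{"hand":-1,"dx":-0.21,"dy":0.04,"dz":0,"wx":-0.0035,"wy":-0.02,"wz":0},{"hand":-1,"dx":-0.21,"dy":0.04,"dz":-0.02,"wx":-0.0035,"wy":-0.02,"wz":0},{"hand":-1,"dx":-0.21,"dy":0.04,"dz":-0.02,"wx":-0.0035,"wy":-0.02,"wz":0},{"hand":-1,"dx":-0.21,"dy":0.04,"dz":-0.02,"wx":-0.0035,"wy":-0.02,"wz":0},{"hand":-1,"dx":-0.21,"dy":0.04,"dz":-0.02,"wx":-0.0035,"wy":-0.02,"wz":0},{"hand":-1,"dx":-0.21,"dy":0.04,"dz":-0.02,"wx":-0.0035,"wy":-0.02,"wz":0},{"hand":-1,"dx":0,"dy":0,"dz":0,"wx":0,"wy":0,"wz":0},{"hand":-1,"dx":0,"dy":0,"dz":0,"wx":0,"wy":0,"wz":0}]'; python3 - <<'E'
from h import *
s=bot.read_state();R=s["tcp_rot"]; print(s["position"]+R[:,2]*.1070,s["force"])
E
```

```text
time_s: 21.0
position: [0.5325, 0.3344, 0.1166]
tcp_rot: [[0.974, -0.176, 0.14], [-0.174, -0.984, -0.024], [0.142, -0.001, -0.99]]
force: [-0.4, 0.4, -0.2]
opening: 0.249
[0.54744275 0.33178494 0.01064876] [-0.44958255  0.42055723 -0.19386898]
```

Next I lower it to the beaker floor in small steps, watching the force.

```bash
python3 -m handwheel '[{"hand":-1,"dx":0,"dy":0,"dz":-0.2,"wx":0,"wy":0,"wz":0},{"hand":-1,"dx":0,"dy":0,"dz":0,"wx":0,"wy":0,"wz":0}]'; python3 -m handwheel '[{"hand":-1,"dx":0,"dy":0,"dz":-0.1,"wx":0,"wy":0,"wz":0},{"hand":-1,"dx":0,"dy":0,"dz":0,"wx":0,"wy":0,"wz":0}]'; python3 -m handwheel '[{"hand":-1,"dx":0,"dy":0,"dz":-0.1,"wx":0,"wy":0,"wz":0},{"hand":-1,"dx":0,"dy":0,"dz":0,"wx":0,"wy":0,"wz":0}]'
```

```text
time_s: 21.2
position: [0.5328, 0.3341, 0.1143]
tcp_rot: [[0.974, -0.177, 0.139], [-0.175, -0.984, -0.025], [0.141, -0.0, -0.99]]
force: [0.4, 0.4, -0.4]
opening: 0.252
time_s: 21.4
position: [0.5327, 0.3341, 0.1133]
tcp_rot: [[0.974, -0.176, 0.139], [-0.175, -0.984, -0.025], [0.141, -0.0, -0.99]]
force: [-0.6, 0.8, -0.4]
opening: 0.252
time_s: 21.6
position: [0.5325, 0.3342, 0.1124]
tcp_rot: [[0.974, -0.176, 0.139], [-0.175, -0.984, -0.025], [0.141, -0.0, -0.99]]
force: [0.3, 0.9, -1.6]
opening: 0.253
```

```bash
python3 -m handwheel '[{"hand":-0.4,"dx":0,"dy":0,"dz":0,"wx":0,"wy":0,"wz":0},{"hand":-0.3,"dx":0,"dy":0,"dz":0,"wx":0,"wy":0,"wz":0},{"hand":-0.1,"dx":0,"dy":0,"dz":0,"wx":0,"wy":0,"wz":0},{"hand":0.2,"dx":0,"dy":0,"dz":0,"wx":0,"wy":0,"wz":0},{"hand":0.6,"dx":0,"dy":0,"dz":0,"wx":0,"wy":0,"wz":0},{"hand":1,"dx":0,"dy":0,"dz":0,"wx":0,"wy":0,"wz":0},{"hand":1,"dx":0,"dy":0,"dz":0,"wx":0,"wy":0,"wz":0},{"hand":1,"dx":0,"dy":0,"dz":0,"wx":0,"wy":0,"wz":0},{"hand":1,"dx":0,"dy":0,"dz":0,"wx":0,"wy":0,"wz":0}]'; python3 snap.py 12 40 .54,.331,.1
```

```text
time_s: 22.5
position: [0.5326, 0.3343, 0.1126]
tcp_rot: [[0.974, -0.176, 0.14], [-0.175, -0.984, -0.024], [0.142, -0.001, -0.99]]
force: [-0.1, 0.5, 0.7]
opening: 0.901
22.6 [0.5325 0.3343 0.1125] [-0.4  0.1  1.5] 0.96111638342793
top crop origin 139 173 scale 5.0
side crop origin 200 224 scale 5.0
```

View pics/z12.png

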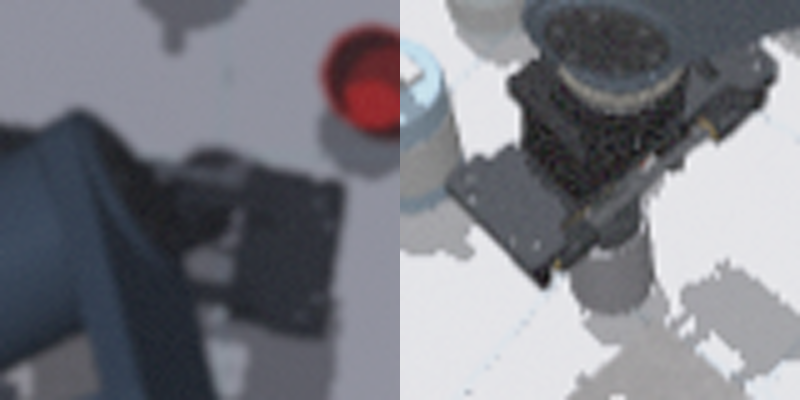

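```bash
python3 -m handwheel '[{"hand":1,"dx":-0.07,"dy":0.01,"dz":0.5,"wx":0,"wy":0,"wz":0},{"hand":1,"dx":-0.14,"dy":0.02,"dz":1,"wx":0,"wy":0,"wz":0},{"hand":1,"dx":-0.14,"dy":0.02,"dz":1,"wx":0,"wy":0,"wz":0},{"hand":1,"dx":-0.14,"dy":0.02,"dz":1,"wx":0,"wy":0,"wz":0},{"hand":1,"dx":-0.14,"dy":0.02,"dz":1,"wx":0,"wy":0,"wz":0},{"hand":1,"dx":-0.14,"dy":0.02,"dz":1,"wx":0,"wy":0,"wz":0},{"hand":1,"dx":-0.14,"dy":0.02,"dz":1,"wx":0,"wy":0,"wz":0},{"hand":1,"dx":-0.14,"dy":0.02,"dz":1.5,"wx":0,"wy":0,"wz":0},{"hand":1,"dx":-0.14,"dy":0.02,"dz":1.5,"wx":0,"wy":0,"wz":0},{"hand":1,"dx":-0.14,"dy":0.02,"dz":1.5,"wx":0,"wy":0,"wz":0}]'; python3 snap.py 13 50 .54,.331,.1
```

```text
time_s: 23.6
position: [0.519, 0.3362, 0.2236]
tcp_rot: [[0.974, -0.176, 0.14], [-0.175, -0.984, -0.024], [0.142, -0.001, -0.99]]
force: [0.2, -0.9, -0.8]
opening: 0.999
23.7 [0.5205 0.3369 0.2254] [0.2 0.4 0.5] 0.9975730058063914
top crop origin 129 163 scale 4.0
side crop origin 190 214 scale 4.0
```

View pics/z13.png

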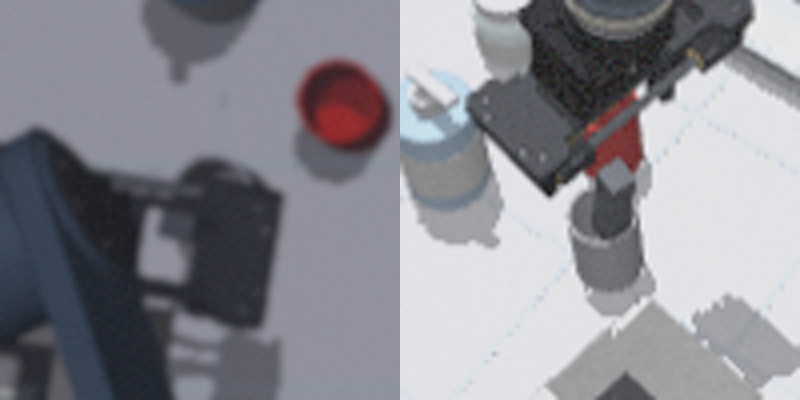

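```bash
python3 -m handwheel '[{"hand":1,"dx":0,"dy":0,"dz":2,"wx":0,"wy":0,"wz":0},{"hand":1,"dx":0,"dy":0,"dz":2,"wx":0,"wy":0,"wz":0},{"hand":1,"dx":0,"dy":0,"dz":2,"wx":0,"wy":0,"wz":0},{"hand":1,"dx":-0.5,"dy":-3,"dz":0,"wx":0,"wy":0,"wz":0},{"hand":1,"dx":-0.5,"dy":-4,"dz":0,"wx":0,"wy":0,"wz":0},{"hand":1,"dx":-0.5,"dy":-4,"dz":0,"wx":0,"wy":0,"wz":0},{"hand":1,"dx":-0.5,"dy":-4,"dz":0,"wx":0,"wy":0,"wz":0},{"hand":1,"dx":-0.5,"dy":-4,"dz":0,"wx":0,"wy":0,"wz":0},{"hand":1,"dx":0,"dy":-4,"dz":0,"wx":0,"wy":0,"wz":0},{"hand":1,"dx":0,"dy":-4,"dz":0,"wx":0,"wy":0,"wz":0}]'; python3 -m handwheel '[{"hand":1,"dx":0,"dy":-4,"dz":0,"wx":0,"wy":0,"wz":0},{"hand":1,"dx":0,"dy":-4,"dz":0,"wx":0,"wy":0,"wz":0},{"hand":1,"dx":0,"dy":-2,"dz":0,"wx":0,"wy":0,"wz":0},{"hand":1,"dx":0,"dy":0,"dz":0,"wx":0,"wy":0,"wz":0},{"hand":1,"dx":0,"dy":0,"dz":0,"wx":0,"wy":0,"wz":0}]'; python3 snap.py 14 40 .54,.331,.1; python3 - <<'E'
from h import *
for i in("0","14"):
  for n in ("top","side"):
    P=cloud(n,np.load(f"pics/{n}{i}.npy")); Z=P[...,2]
    m=(Z>.065)&(Z<.088)&(np.hypot(P[...,0]-.546,P[...,1]-.331)<.04); v,u=np.nonzero(m); W=plane(n,np.c_[u,v].astype(float),.08)[:,:2]*1000
    print(n,i,"beaker",cv2.minEnclosingCircle(W.astype(np.float32)))
    m=(Z>.13)&(Z<.19)&(np.hypot(P[...,0]-.546,P[...,1]-.331)<.08); print("handle top",m.sum(),np.median(P[m],0) if m.any() else None, np.nanmax(Z[m]) if m.any() else 0)
E
```

```text
time_s: 24.7
position: [0.4935, 0.0648, 0.2821]
tcp_rot: [[0.975, -0.176, 0.139], [-0.174, -0.984, -0.024], [0.141, -0.0, -0.99]]
force: [1.0, -0.5, -0.4]
opening: 1.0
time_s: 25.2
position: [0.4938, -0.0338, 0.2821]
tcp_rot: [[0.974, -0.178, 0.138], [-0.176, -0.984, -0.024], [0.14, -0.001, -0.99]]
force: [0.7, 0.3, -0.0]
opening: 1.0
25.3 [ 0.4938 -0.0328  0.2822] [-0.7 -0.4  0. ] 0.997615602207695
top crop origin 139 173 scale 5.0
side crop origin 200 224 scale 5.0
top 0 beaker ((546.4849853515625, 330.0732421875), 29.006162643432617)
handle top 0 None 0
side 0 beaker ((541.4190673828125, 333.8106689453125), 30.616172790527344)
handle top 0 None 0
top 14 beaker ((547.3789672851562, 330.0233154296875), 28.758222579956055)
handle top 111 [0.52462781 0.33146274 0.16209957] 0.17088807390119287
side 14 beaker ((540.4734497070312, 332.43511962890625), 30.570695877075195)
handle top 92 [0.51788388 0.34026383 0.15912785] 0.16832484987197693
```

View pics/z14.png

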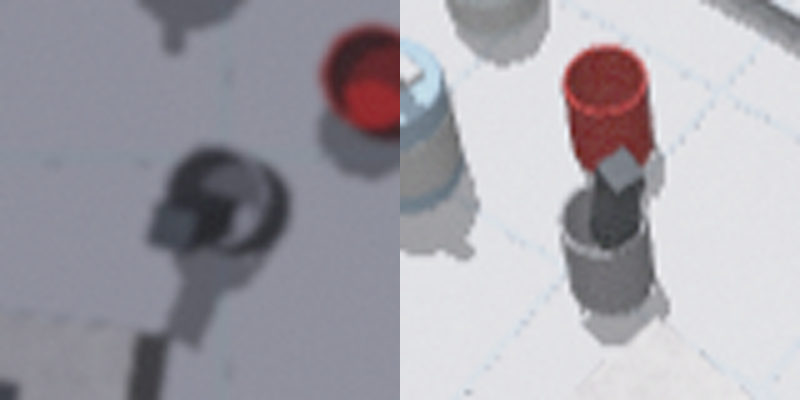

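View pics/top14.png

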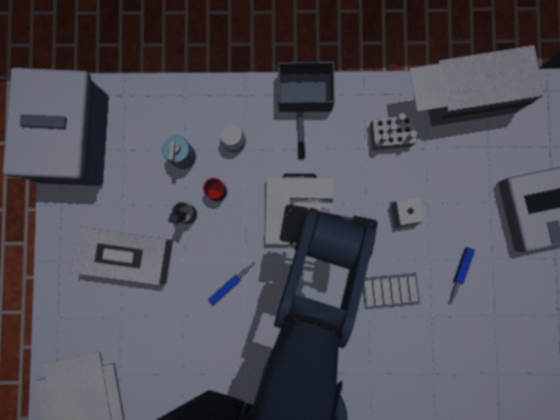

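The stylus stands in the steel beaker (top view about 183,213), leaning slightly on the rim. The beaker hasn't moved, nothing else looks disturbed, and the arm is clear at about (335,240).

```bash
python3 -c "
from rig import bot,hand_in
s=bot.read_state(); print(s['time_s'],abs(s['qvel']).max(),s['force'])
print(hand_in())"
```

```text
25.3 0.7073736876316211 [-0.7181823  -0.42595897  0.04949605]
the job is handed in; nothing more can be done
None
```

I guided the stylus along the whole L-shaped joint, stood it tip-down in the steel beaker, and handed the job in at 25.3 s of the 69 s allowed. No verdict was reported.

- **Grip:** I took the dark stylus from the stand, leaving the blue ones. The measured jaw opening matched the 22 mm handle.
- **Joint:** The tip went down at the latch end, ran at about 3 cm/s round the corner, and stopped about 10 mm inside the lug end. Its height from the arm's readings was 33 to 34 mm, against a floor at 34 mm. Side forces stayed within about 1 N, which is sensor noise. I never felt clear contact with the floor, so the depth rests on those readings.
- **Placing:** I lowered the stylus into the steel beaker tilted about 8° and released it near the floor. It then settled against the rim.
- **Last checks:**
  - The stylus leans roughly 10°, well under the 34° limit, with its top about 162 to 167 mm up.
  - The beaker is within about 1 mm of its start by the top view.
  - The bystanders look unmoved in the last overhead picture, though I only compared them by eye.
  - The gripper is open and well clear of everything.
- **Disagreements:**
  - The two cameras differed by 3 to 5 mm on the beaker and handle positions. I think the side view was picking up side faces, so I relied mainly on the top view.
  - On the second leg the tip appeared 1 to 2 pixels lower in the side picture than predicted, probably from shadow.

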